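# Load the shop's scent diffuser

## Task

Load the scent diffuser on the shop counter: release both captive screws of its clear hood with the driver, swing the hood right back, and press every cartridge standing on the counter down into the bay of its own colour until its sprung seat is fully depressed. Then close the hood, turn both screws fully home again with the driver and put the driver back upright in its stand. Turn the screws only with the driver, never with the fingers, and leave the other goods on the counter where they are.

Things in the scene. Friction and masses are not known exactly. Their poses are not given: they have to be found in the camera images.
- driver_handle (a point): Flat-blade driver, standing upright in its stand, handle up. 130 mm long, 120 g: red square handle 28 x 28 mm across its flats and 72 mm high, round steel shank 9 mm thick, flat blade at the bottom 16 mm wide and 2.6 mm thick. This point is the centre of the handle, 94 mm above the blade's tip; z points from tip to handle, x along the blade's width (parallel to two of the handle's flats).
- holder_top (a point): Wooden stand of the driver, fixed, 64 x 64 mm and 70 mm high: this point is the centre of the mouth of its 21 x 21 mm square through hole, on its top. The driver hangs in the hole by the underside of its handle (58 mm above the tip), in any yaw, so that the tip is 58 mm below the mouth and 12 mm above the counter; the blade has 2.5 mm of play each way, more when set along the hole's diagonal. x and y are parallel to the hole's sides.
- screw_left (a joint): Left captive quarter-turn screw of the hood (rad, from above counterclockwise grows): 0 = locked, at its clockwise stop; 1.571 = released, at its counterclockwise stop. Friction 0.06 N m. While locked, its tongue holds the hood down; released (from about 1.2) the hood is free. It starts within 0.1 of locked.
- screw_right (a joint): Right captive quarter-turn screw, the same as the left one.
- screw_left_slot (a point): Left screw (at the robot's left as it faces the diffuser): brass head 24 mm across, 5 mm high, with a slot right across it, 5.4 mm wide and 4 mm deep. This point is the centre of the slot's floor, on the screw's axis; x runs along the slot, z up out of the head. With the hood closed it lies 69 mm above the counter and the clear hood's upright front face rises 28 mm behind it to 115 mm above the counter. The blade, 16 mm wide, has about 0.2 rad of play in the slot either way.
- screw_right_slot (a point): The same for the right screw, 220 mm from the left one.
- hood (a joint): Hinge of the diffuser's clear hood (rad): 0 = closed, grows as its front rises; stop at 1.8, leaning back past upright, its bar then the highest part, 240 mm above the counter. It is stiff (0.35 N m) and stays at any angle where it is left. The hood carries the flange with the two screws and the handle bar.
- hood_bar (a point): Middle of the hood's handle: a round dark bar 10 mm thick and 90 mm long along y, held 35 mm in front of the hood's front edge and of the base's front; it moves with the hood. At closed, it is 78 mm above the counter. Axes of the hood: y along the bar.
- hood_hinge (a point): Point on the hood's hinge line, midway along it at the rear edge of the base, 62 mm above the counter; fixed to the diffuser's base. x points from the front of the diffuser to its rear, y (along the hinge line) to the robot's left, z up. The bar lies 181.5 mm in front of it and 16 mm above it when the hood is closed.
- cart_rose_mid (a point): Fragrance cartridge with pink collar and cap, white between, standing on the counter: upright cylinder 44 mm across (heavy valve collar of 46 mm over the lowest 16 mm), 76 mm high, 200 g. This point is its centre, half-way up; z is its own upward axis. May be absent.
- bay_rose (a point): Bay of the diffuser with the pink frame (and a label of that colour before it on the hood's flange): square well 56 x 56 mm, open at the top (62 mm above the counter), with a sprung round rubber seat at the bottom. This point is the centre of the seat's face when it is up, 40 mm above the counter, fixed to the base; x to the rear, y to the robot's left. The bays are 85 mm apart, and 40 mm in front of the hinge line.
- seat_rose (a joint): Sprung seat of the pink bay (m): 0 = up, 0.009 = fully depressed (its stop). It takes about 11.5 N to move down (some 9.5 N of push on top of the cartridge's weight) and damps quick blows. Pressed right down, it stays down under the cartridge by friction when let go; without a cartridge it springs back up.
- cart_amber_mid (a point): Fragrance cartridge with yellow-orange collar and cap, white between, standing on the counter: upright cylinder 44 mm across (heavy valve collar of 46 mm over the lowest 16 mm), 76 mm high, 200 g. This point is its centre, half-way up; z is its own upward axis. May be absent.
- bay_amber (a point): Bay of the diffuser with the yellow-orange frame (and a label of that colour before it on the hood's flange): square well 56 x 56 mm, open at the top (62 mm above the counter), with a sprung round rubber seat at the bottom. This point is the centre of the seat's face when it is up, 40 mm above the counter, fixed to the base; x to the rear, y to the robot's left. The bays are 85 mm apart, and 40 mm in front of the hinge line.
- seat_amber (a joint): Sprung seat of the yellow-orange bay (m): 0 = up, 0.009 = fully depressed (its stop). It takes about 11.5 N to move down (some 9.5 N of push on top of the cartridge's weight) and damps quick blows. Pressed right down, it stays down under the cartridge by friction when let go; without a cartridge it springs back up.
- cart_mint_mid (a point): Fragrance cartridge with green collar and cap, white between, standing on the counter: upright cylinder 44 mm across (heavy valve collar of 46 mm over the lowest 16 mm), 76 mm high, 200 g. This point is its centre, half-way up; z is its own upward axis. May be absent.
- bay_mint (a point): Bay of the diffuser with the green frame (and a label of that colour before it on the hood's flange): square well 56 x 56 mm, open at the top (62 mm above the counter), with a sprung round rubber seat at the bottom. This point is the centre of the seat's face when it is up, 40 mm above the counter, fixed to the base; x to the rear, y to the robot's left. The bays are 85 mm apart, and 40 mm in front of the hinge line.
- seat_mint (a joint): Sprung seat of the green bay (m): 0 = up, 0.009 = fully depressed (its stop). It takes about 11.5 N to move down (some 9.5 N of push on top of the cartridge's weight) and damps quick blows. Pressed right down, it stays down under the cartridge by friction when let go; without a cartridge it springs back up.
- hairspray: Tall dark-pink spray can 52 mm across, 170 mm high; a bystander, to be left alone. Origin at the centre of its underside.
- soap_box: Green carton 95 x 60 x 35 mm lying flat; a bystander, to be left alone. Origin at the centre of its underside.
- cream_jar: Low white jar 40 mm across, 34 mm high; a bystander, to be left alone. Origin at the centre of its underside.
- cup: Blue cup 76 mm across, 85 mm high; a bystander, to be left alone. Origin at the centre of its underside.
- polish: Small dark-red bottle 32 mm across, 65 mm high; a bystander, to be left alone. Origin at the centre of its underside.
- lotion: Orange bottle 56 mm across, 150 mm high; a bystander, to be left alone. Origin at the centre of its underside.

How it is judged:
By the outcome, as a careful person would: the job done as asked, in the order asked, and still so for the second after the job is handed in, with the robot touching nothing.
Of cart_rose, cart_amber, cart_mint only 1 to 3 are there at a start; the rules pass over those that are not, and their reading is None.
At some moment in a run one of cart_rose, cart_amber, cart_mint may be knocked a few centimetres aside while the robot is not near it.
It also fails if it takes over 210 s, if anything falls off the work surface, if the arm or the gripper's body presses on something with over 40 N, if the wrist force passes 120 N, or if a joint passes its speed limit or range.

## Robot

A 7-joint arm with a two-finger parallel gripper is mounted at the origin on the work surface. World frame = base frame: x ahead of the robot, y to its left, z up, the work surface at z = 0. Lengths are in m, angles in rad, forces in N, time in s.
With the tool pointing down it reaches from about 0.425 to 0.95 m from the base axis. Payload 4.7 kg.
Tool frame: the origin (TCP) lies at the very end of the fingers, on their centre line; the grasp point (between the pads) lies 19 mm behind it (manip.hold_point_z is the distance from the TCP to the grasp point, in m); z points along the fingers, y is the line along which they close (so a half turn about z gives the same grasp; the last joint's range is limited). The gripper opens to 87 mm and grips with 3 to 60 N. Pads are 19 mm wide; open, the fingers measure 117 mm over their backs; the gripper's body (75 mm by 190 mm) begins 51 mm behind the grasp point.
Start: joints at [-1.149, 0.469, -0.049, 1.532, 0.024, 1.141, -0.082], TCP at [0.294, 0.608, 0.223] pointing down, gripper open.
Joint ranges: [-2.59, 2.59], [-0.33, 1.99], [-1.39, 1.29], [0.1, 2.45], [-1.04, 4.18], [0.21, 1.99], [-2.66, 2.66]. Speed limits (rad/s): [2.57, 2.57, 3.14, 3.14, 3.14, 3.14, 3.14].

## Interface

Orientations are given as a unit quaternion [w, x, y, z].
In Python, from cell import manip gives the robot as it stands.
- The arm moves only by the shell command python3 -m creep 'ROWS' [FORCE]. ROWS is JSON, a list of rows, each an object of numbers: "ax", "ay", "az": the turn, a rotation vector about the tool's x, y, z each as a share of 180 degrees, from -1 to 1; "dx", "dy", "dz": the shift along the tool's x, y, z each as a share of 200 mm, from -1 to 1; "claw": the opening, from -1 (shut) to 1 (fully open). A call has exactly 5 rows; each row is the pose to reach, as a shift and turn from the pose commanded when the call began, along the tool's axes at that moment, turning the shorter way round; what a row does not reach only later rows make up. A row lasts 1/8 s, in which the tool goes at most 62.5 mm and 10.7 degrees, less where a joint would pass 70% of its speed; a pose out of reach is approached as far as the arm can. A call with a number of a shift or a turn outside -1 to 1 is refused whole. A call with a gripper value outside its range is refused whole. The fingers move at their own pace and stop on an object; FORCE is the grip in N (left out, the last holds). Time passes only in rows, so rows that repeat a pose let the fingers close, or fill a call up. It gives the time, the measured TCP pose, the force, the opening and the grip force at its end, in the units of the state.
- manip.read_state(): the state, without advancing time (a new reading comes with each control period).
- manip.snapshot(name): name is "side" or "top" or "wrist"; returns a dict with "img" (384x512x3 uint8, blue, green, red), "fov_y" (degrees; the focal length in pixels is half the picture's height over the tangent of half this angle, whatever the lens; pixels are square), "cx", "cy" (the principal point, pixels), "camera_from_world" (4x4, takes a point from world to camera coordinates); the wrist camera has in their place "tool_from_camera" (4x4, takes a point from camera to tool coordinates, whose origin is the TCP and whose axes are the flange's). Camera axes: x right, y down, z forward; pixel columns grow to the right and rows downward; lengths in m; the calibration is good to about 2 mm. A picture is of the moment at which its call begins: read the wrist's pose just before it. There is no depth.
- manip.job_done(): hands the job in; it is judged then, once.
The state is a dict: "time_s": time; "joint_pos": joint angles; "qd": joint speeds; "effort": joint torques, N m; "tcp_pos": TCP position; "orientation": TCP orientation; "wrist_force": force on the tool from outside, world axes, zero at the start; "wrist_torque": the same for the moment, N m; "width": opening from 0.0 (shut) to 1.0 (fully open); "gripper_force": force on a finger pad.
Only numpy, scipy, OpenCV 4.12 (cv2) and the standard library are available. Lean on these libraries where they do the work, as an engineer would, in place of code of your own. Each camera call takes 0.05 s, during which the arm holds its last target. There are 200 camera calls.

## Working session

There is one attempt and no reset: what is moved stays moved. The work goes in short steps, Python scripts to look and compute and a shell command to move; the robot and the scene stay as the last step left them, time stands still between calls to the robot, and variables do not carry over. Pictures are saved under pics/ and viewed, at most 14 in all, crops included, and the job is handed in when it is done.

```bash
ls; mkdir -p pics
python3 - <<'E'
from cell import manip
import cv2,numpy as np
s=manip.read_state(); print(s)
for n in("side","top"):
    d=manip.snapshot(n); cv2.imwrite(f"pics/{n}0.png",d["img"]); print(n,d["fov_y"],d["cx"],d["cy"],np.round(d["camera_from_world"],4).tolist())
d=manip.snapshot("wrist"); cv2.imwrite("pics/w0.png",d["img"]);print(d["fov_y"],d["cx"],d["cy"],np.round(d["tool_from_camera"],4).tolist())
E
```

```text
pics
{'time_s': 0.0, 'joint_pos': array([-1.14888254,  0.46944863, -0.04863443,  1.53375003,  0.02415355,
        1.14101263, -0.08227927]), 'qd': array([ 0.00010978,  0.00071398,  0.00091163,  0.00074208,  0.00036047,
        0.00017096, -0.00036576]), 'effort': array([ 7.78532503e-04, -5.07961035e+01, -8.01630411e-02, -2.36153877e+01,
       -6.13917061e-02,  3.78206593e-02,  1.62303741e-04]), 'tcp_pos': array([0.29380445, 0.60699837, 0.221471  ]), 'orientation': array([-1.73908890e-04,  2.23448675e-01,  9.74715168e-01, -1.00040779e-03]), 'wrist_force': array([0.39580159, 0.43283891, 0.53422082]), 'wrist_torque': array([-0.08385534,  0.01964839, -0.0170184 ]), 'gripper_force': 0.0, 'width': 1.0004849780086262}
side 56.67540947813222 248.1078785367485 191.4053648291636 [[0.9794, -0.2019, 0.008, -0.5313], [-0.1492, -0.7492, -0.6453, 0.144], [0.1363, 0.6308, -0.7639, 1.0113], [0.0, 0.0, 0.0, 1.0]]
top 49.987660944359284 260.47751304495375 193.63762048702958 [[0.0058, -0.9998, 0.0178, -0.0015], [-0.9875, -0.0085, -0.1575, 0.5609], [0.1576, -0.0166, -0.9874, 1.0992], [0.0, 0.0, 0.0, 1.0]]
59.32317343166305 257.2291489759863 194.06470168634374 [[-0.0013, -0.9594, -0.282, 0.0783], [1.0, -0.001, -0.0009, 0.0001], [0.0006, -0.282, 0.9594, -0.1623], [0.0, 0.0, 0.0, 1.0]]
```

View pics/top0.png

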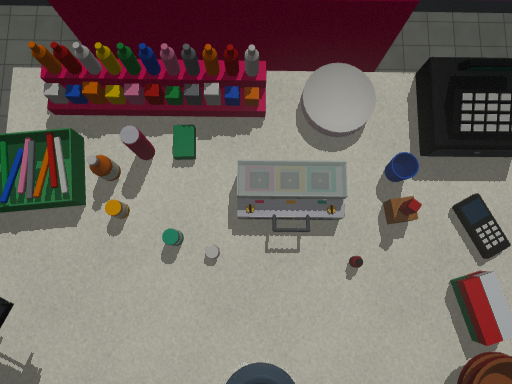

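View pics/side0.png

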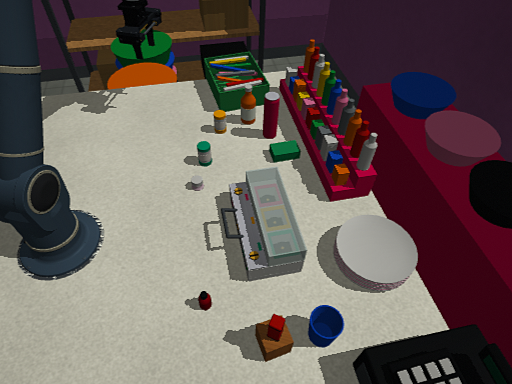

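The top view shows the diffuser at about (290,190), with screws at (250,209) and (331,209), amber at (117,209), mint at (172,238) and the driver at (408,206) beside the blue cup at (402,166). There's no rose cartridge on the counter. Polish is at (356,261) and the jar at (211,252).

```bash
cat > h.py <<'E'
from cell import manip
import cv2,numpy as np
from scipy.spatial.transform import Rotation as R
def rot(q): return R.from_quat([q[1],q[2],q[3],q[0]])
def snap(n,save=None):
    s=manip.read_state(); d=manip.snapshot(n)
    if n=="wrist":
        T=np.eye(4);T[:3,:3]=rot(s["orientation"]).as_matrix();T[:3,3]=s["tcp_pos"]
        d["W"]=T@d["tool_from_camera"]
    else: d["W"]=np.linalg.inv(d["camera_from_world"])
    d["f"]=192/np.tan(np.radians(d["fov_y"]/2))
    if save: cv2.imwrite(save,d["img"])
    return d
def ray(d,u,v):
    r=d["W"][:3,:3]@np.array([(u-d["cx"])/d["f"],(v-d["cy"])/d["f"],1.]); return d["W"][:3,3],r/np.linalg.norm(r)
def plane(d,u,v,z):
    o,r=ray(d,u,v); return o+r*(z-o[2])/r[2]
def cross(rays):
    A=np.zeros((3,3));b=np.zeros(3)
    for o,r in rays:
        P=np.eye(3)-np.outer(r,r);A+=P;b+=P@o
    return np.linalg.solve(A,b)
def proj(d,p):
    c=np.linalg.inv(d["W"])@np.append(p,1); return d["cx"]+d["f"]*c[0]/c[2],d["cy"]+d["f"]*c[1]/c[2]
def blobs(d,lo,hi,amin=20,box=None):
    m=cv2.inRange(cv2.cvtColor(d["img"],cv2.COLOR_BGR2HSV),np.array(lo),np.array(hi))
    if box: k=np.zeros_like(m);u0,v0,u1,v1=box;k[v0:v1,u0:u1]=1;m*=k
    n,l,st,c=cv2.connectedComponentsWithStats(m)
    return [(np.round(c[i],1).tolist(),st[i].tolist()) for i in range(1,n) if st[i][4]>=amin],m
def go(p,yaw,s=None):
    """shares from present commanded(~measured) pose to TCP p, pointing down, tool x at world yaw"""
    s=s or manip.read_state(); C=rot(s["orientation"])
    x=np.array([np.cos(yaw),np.sin(yaw),0]);z=np.array([0,0,-1.]);T=R.from_matrix(np.stack([x,np.cross(z,x),z],1))
    print("d",np.round(C.inv().apply(np.array(p)-s["tcp_pos"])/.2,3),"a",np.round((C.inv()*T).as_rotvec()/np.pi,4))
E
python3 - <<'E'
from h import *
t=snap("top");s=snap("side")
img=t["img"]
cv2.imwrite("pics/tc.png",cv2.resize(img[150:280,220:430],None,fx=3.8,fy=3.8,interpolation=cv2.INTER_CUBIC))
for nm,lo,hi,bt,bs in [("red",(0,150,100),(8,255,255),(380,180,440,230),(250,300,310,350)),
  ("orange",(12,150,120),(28,255,255),(100,190,135,225),(205,100,235,140)),
  ("mint",(65,120,50),(90,255,255),(155,220,190,250),(190,135,220,170)),
  ("brass",(12,110,90),(32,255,255),(238,200,345,218),(228,170,265,270)),
  ("wood",(5,90,50),(18,220,200),(380,190,430,230),(250,310,300,365))]:
  for d,b in ((t,bt),(s,bs)): print(nm,blobs(d,lo,hi,6,b)[0])
E
```

```text
red [([414.2, 204.8], [408, 198, 13, 14, 98])]
red [([277.1, 321.5], [270, 314, 15, 16, 160])]
orange [([112.6, 207.0], [105, 200, 16, 15, 198])]
orange [([219.4, 113.4], [214, 110, 12, 8, 77]), ([223.0, 129.9], [219, 128, 7, 5, 11])]
mint [([170.2, 236.4], [162, 229, 17, 16, 206])]
mint [([203.4, 145.8], [197, 141, 13, 11, 107]), ([207.7, 162.9], [203, 160, 9, 6, 20])]
brass [([290.3, 201.0], [286, 200, 9, 3, 25]), ([247.2, 208.3], [246, 205, 3, 8, 19]), ([252.3, 208.4], [251, 205, 4, 7, 15]), ([333.7, 208.8], [333, 205, 3, 8, 18]), ([328.9, 209.6], [328, 206, 3, 8, 16])]
brass [([237.3, 190.4], [234, 188, 8, 6, 24]), ([252.4, 220.0], [251, 217, 4, 7, 21]), ([252.7, 252.5], [249, 251, 9, 4, 23]), ([253.8, 256.8], [250, 256, 9, 3, 17])]
wood [([397.5, 210.5], [383, 196, 35, 28, 555])]
wood [([274.5, 341.0], [256, 320, 38, 42, 743])]
```

View pics/tc.png

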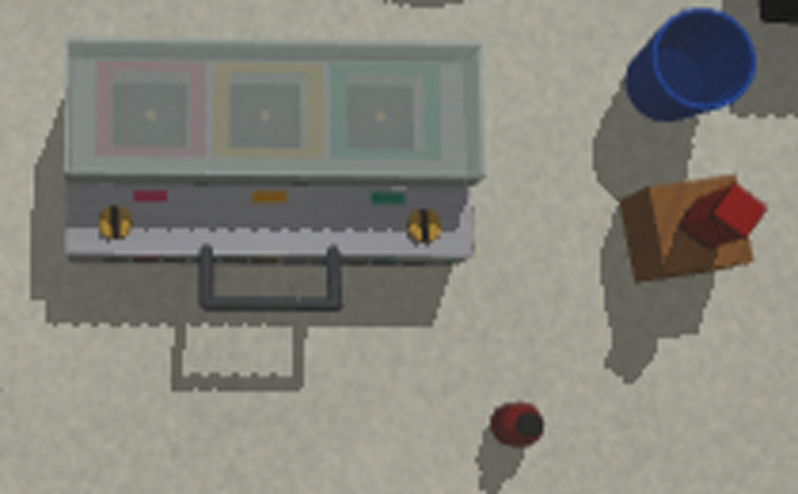

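Run:
```python
from h import *
t=snap("top");s=snap("side")
L=cross([ray(t,249.8,208.4),ray(s,237.3,190.4)]);Rr=cross([ray(t,331.4,209.2),ray(s,253.2,254.6)])
print("xs",L,Rr); L=plane(t,249.8,208.4,.073);Rr=plane(t,331.4,209.2,.073);print(L,Rr,np.linalg.norm(L-Rr), "yaw",np.arctan2(-(L-Rr)[0],(L-Rr)[1]))
print("drv",plane(t,414.7,205.2,.142),cross([ray(t,414.7,205.2),ray(s,277,319)]))
print("amber",plane(t,112.6,207,.076),cross([ray(t,112.6,207),ray(s,219.4,113.4)]))
print("mint",plane(t,170.2,236.4,.076),cross([ray(t,170.2,236.4),ray(s,203.4,145.8)]))
for n,u,v,z in [("bar",291,230,.078),("cup",403,163,.085),("polish",358,261,.065),("jar",211,251,.034),("hairtop",131,136,.17),("lotion",98,160,.15)]: print(n,plane(t,u,v,z))
p=plane(t,414.7,205.2,.142); go([p[0]-.06,p[1],.32],0)
```

```text
xs [0.5160264  0.03151982 0.07186244] [ 0.51586872 -0.18861523  0.07334972]
[0.51590637 0.03150914 0.073     ] [ 0.51548815 -0.18866166  0.073     ] 0.22017119868819213 yaw -0.0018995621552487635
drv [ 0.51896132 -0.38819876  0.142     ] [ 0.52004778 -0.38618643  0.14751097]
amber [0.51638041 0.39748751 0.076     ] [0.5177674  0.39809761 0.07427964]
mint [0.43928982 0.24122535 0.076     ] [0.44072294 0.24204434 0.07201364]
bar [ 0.45830588 -0.07868327  0.078     ]
cup [ 0.64239297 -0.38493513  0.085     ]
polish [ 0.37788712 -0.25840953  0.065     ]
jar [0.40250587 0.13682173 0.034     ]
hairtop [0.68457719 0.33053038 0.17      ]
lotion [0.62678474 0.41632024 0.15      ]
d [-2.911 -4.122 -0.487] a [-0.000e+00  2.000e-04  8.565e-01]
```

Run:
```python
from h import *
go([.55,.45,.32],np.pi/2)
```

```text
d [-1.495 -0.151 -0.488] a [-1.000e-04  1.000e-04  3.565e-01]
```

```bash
python3 -m creep '[{"dx":-0.9,"dy":-0.09,"dz":-0.45,"az":0.356},{"dx":-0.9,"dy":-0.09,"dz":-0.45,"az":0.356},{"dx":-0.9,"dy":-0.09,"dz":-0.45,"az":0.356},{"dx":-0.9,"dy":-0.09,"dz":-0.45,"az":0.356},{"dx":-0.9,"dy":-0.09,"dz":-0.45,"az":0.356}]'
python3 - <<'E'
from h import *
go([.58,.25,.32],np.pi/2)
E
```

```text
d [-2.066 -0.986 -0.488] a [-1.000e-04  1.000e-04  3.565e-01]invalid input at $[0]: expected keys ax, ay, az, dx, dy, dz, claw
```

```bash
python3 -m creep '[{"ax":0,"ay":0,"az":0.356,"dx":-0.9,"dy":-0.09,"dz":-0.45,"claw":1},{"ax":0,"ay":0,"az":0.356,"dx":-0.9,"dy":-0.09,"dz":-0.45,"claw":1},{"ax":0,"ay":0,"az":0.356,"dx":-0.9,"dy":-0.09,"dz":-0.45,"claw":1},{"ax":0,"ay":0,"az":0.356,"dx":-0.9,"dy":-0.09,"dz":-0.45,"claw":1},{"ax":0,"ay":0,"az":0.356,"dx":-0.9,"dy":-0.09,"dz":-0.45,"claw":1}]'
python3 - <<'E'
from h import *
go([.58,.25,.32],np.pi/2)
E
```

```text
time_s: 0.98
tcp_pos: [0.4507, 0.5115, 0.3137]
orientation: [0.0, 0.644, 0.765, 0.001]
wrist_force: [-1.7, 0.5, -1.0]
width: 0.999
gripper_force: 0.0
d [-1.399  0.413 -0.032] a [ 0.0006 -0.0003  0.0548]
```

```bash
python3 -m creep '[{"ax":0,"ay":0,"az":0.055,"dx":-1,"dy":0.4,"dz":-0.03,"claw":1},{"ax":0,"ay":0,"az":0.055,"dx":-1,"dy":0.4,"dz":-0.03,"claw":1},{"ax":0,"ay":0,"az":0.055,"dx":-1,"dy":0.4,"dz":-0.03,"claw":1},{"ax":0,"ay":0,"az":0.055,"dx":-1,"dy":0.4,"dz":-0.03,"claw":1},{"ax":0,"ay":0,"az":0.055,"dx":-1,"dy":0.4,"dz":-0.03,"claw":1}]' >/dev/null
python3 -m creep '[{"ax":0,"ay":0,"az":0,"dx":-1,"dy":0,"dz":0,"claw":1},{"ax":0,"ay":0,"az":0,"dx":-1,"dy":0,"dz":0,"claw":1},{"ax":0,"ay":0,"az":0,"dx":-1,"dy":0,"dz":0,"claw":1},{"ax":0,"ay":0,"az":0,"dx":-1,"dy":0,"dz":0,"claw":1},{"ax":0,"ay":0,"az":0,"dx":-1,"dy":0,"dz":0,"claw":1}]' >/dev/null
python3 -m creep '[{"ax":0,"ay":0,"az":0,"dx":-1,"dy":-0.1,"dz":0,"claw":1},{"ax":0,"ay":0,"az":0,"dx":-1,"dy":-0.1,"dz":0,"claw":1},{"ax":0,"ay":0,"az":0,"dx":-1,"dy":-0.1,"dz":0,"claw":1},{"ax":0,"ay":0,"az":0,"dx":-1,"dy":-0.1,"dz":0,"claw":1},{"ax":0,"ay":0,"az":0,"dx":-1,"dy":-0.1,"dz":0,"claw":1}]'
python3 - <<'E'
from h import *
go([.52,-.388,.28],np.radians(50))
E
```

```text
time_s: 2.85
tcp_pos: [0.5478, -0.0672, 0.3183]
orientation: [-0.0, 0.703, 0.711, 0.0]
wrist_force: [0.6, 0.4, -0.1]
width: 1.001
gripper_force: 0.0
d [-1.603 -0.158  0.19 ] a [-2.00e-04 -3.00e-04  2.26e-01]
```

```bash
python3 - <<'E'
from h import *
d=snap("wrist","pics/w1.png")
L=np.array([.5159,.0315,.073]);r=np.array([.5155,-.1887,.073]);print(proj(d,L),proj(d,r))
E
python3 -m creep '[{"ax":0,"ay":0,"az":0.22,"dx":-1,"dy":-0.16,"dz":0,"claw":1},{"ax":0,"ay":0,"az":0.22,"dx":-1,"dy":-0.16,"dz":0,"claw":1},{"ax":0,"ay":0,"az":0.22,"dx":-1,"dy":-0.16,"dz":0,"claw":1},{"ax":0,"ay":0,"az":0.22,"dx":-1,"dy":-0.16,"dz":0,"claw":1},{"ax":0,"ay":0,"az":0.22,"dx":-1,"dy":-0.16,"dz":0,"claw":1}]' >/dev/null
python3 - <<'E'
from h import *
go([.52,-.388,.28],np.radians(50))
E
```

```text
(np.float64(231.17114155982287), np.float64(75.76664690134035)) (np.float64(232.69681901259617), np.float64(251.42165996128273))
d [-0.463  0.383  0.189] a [-0.0003 -0.      0.0065]
```

View pics/w1.png

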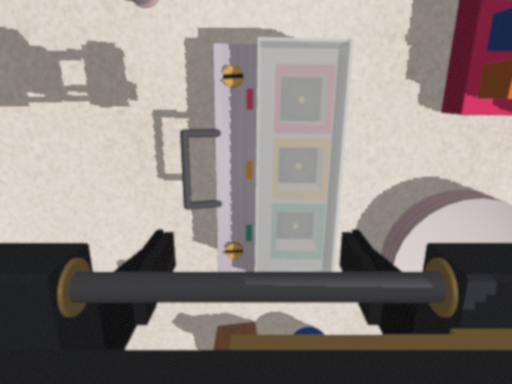

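Wrist view: both slots run nearly along world x, with heads at (232,76) and (233,250), within about 1 px of the prediction. On to the driver.

```bash
python3 -m creep '[{"ax":0,"ay":0,"az":0,"dx":-0.46,"dy":0.38,"dz":0.19,"claw":1},{"ax":0,"ay":0,"az":0,"dx":-0.46,"dy":0.38,"dz":0.19,"claw":1},{"ax":0,"ay":0,"az":0,"dx":-0.46,"dy":0.38,"dz":0.19,"claw":1},{"ax":0,"ay":0,"az":0,"dx":-0.46,"dy":0.38,"dz":0.19,"claw":1},{"ax":0,"ay":0,"az":0,"dx":-0.46,"dy":0.38,"dz":0.19,"claw":1}]'
python3 - <<'E'
from h import *
d=snap("wrist","pics/w2.png")
b,m=blobs(d,(0,150,60),(8,255,255),100);print(b)
print(proj(d,np.array([.519,-.388,.142])))
s=cv2.imread("pics/w1.png");g=cv2.cvtColor(s,cv2.COLOR_BGR2HSV)
for u,v in((232,76),(233,250)):
    k=cv2.inRange(g[v-12:v+13,u-12:u+13],(0,0,0),(180,255,70));n=np.argwhere(k)
    n=n[np.hypot(*(n-12).T)<11]; c=n-n.mean(0);e=np.linalg.svd(c)[2][0];print("slot",len(n),n.mean(0)-12+[v,u],np.degrees(np.arctan2(e[0],e[1])))
E
```

```text
time_s: 4.15
tcp_pos: [0.5201, -0.386, 0.2808]
orientation: [-0.0, 0.902, 0.433, 0.001]
wrist_force: [0.4, -0.2, -0.9]
width: 0.999
gripper_force: 0.0
[([259.0, 177.6], [244, 157, 31, 42, 1153]), ([218.5, 337.3], [200, 328, 31, 22, 120])]
(np.float64(258.5944022637682), np.float64(184.86280881152211))
slot 55 [ 75.78181818 234.14545455] 176.75351499639675
slot 12 [250.66666667 238.16666667] -5.487827586406276
```

View pics/w2.png

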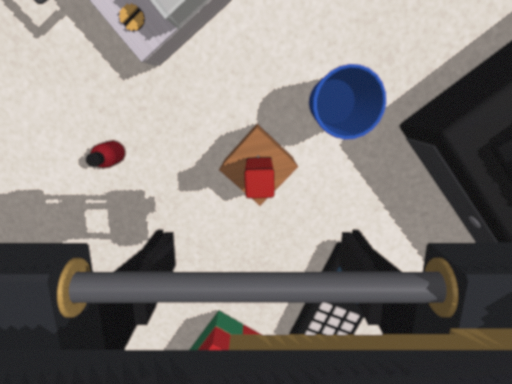

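Run:
```python
from h import *
d=snap("wrist");g=cv2.cvtColor(d["img"],cv2.COLOR_BGR2HSV)
v=g[157:199,259,2];print(v.tolist())
m=cv2.inRange(g,(0,150,150),(8,255,255));m[230:]=0
c=max(cv2.findContours(m,0,1)[0],key=cv2.contourArea);r=cv2.minAreaRect(c);print(r)
print(plane(d,*r[0],.142))
w=cv2.inRange(g,(5,80,40),(20,220,220));w[230:]=0
c=max(cv2.findContours(w|m,0,1)[0],key=cv2.contourArea);r2=cv2.minAreaRect(c);print(r2,plane(d,258.7,164.6,.07))
o=rot(manip.read_state()["orientation"]).as_matrix()[:,0];print("yaw",np.degrees(np.arctan2(o[1],o[0])))
```

```text
[103, 106, 112, 113, 113, 113, 113, 114, 112, 109, 101, 111, 140, 164, 172, 175, 176, 175, 175, 175, 174, 176, 175, 176, 176, 174, 175, 174, 174, 173, 174, 173, 172, 171, 173, 172, 172, 171, 165, 152, 140, 141]
((260.0, 182.5), (27.0, 28.0), 90.0)
[ 0.52109186 -0.38753414  0.142     ]
((258.313720703125, 164.96987915039062), (59.565643310546875, 59.51329803466797), 42.87889862060547) [ 0.52187292 -0.38516117  0.07      ]
yaw 51.178763982071764
```

Run:
```python
from h import *
go([.520,-.3875,.095],np.radians(51.2))
```

```text
d [-0.002  0.003  0.93 ] a [ 0.0002 -0.0004 -0.0001]
```

```bash
python3 -m creep '[{"ax":0,"ay":0,"az":0,"dx":-0.002,"dy":0.003,"dz":0.3,"claw":1},{"ax":0,"ay":0,"az":0,"dx":-0.002,"dy":0.003,"dz":0.5,"claw":1},{"ax":0,"ay":0,"az":0,"dx":-0.002,"dy":0.003,"dz":0.7,"claw":1},{"ax":0,"ay":0,"az":0,"dx":-0.002,"dy":0.003,"dz":0.93,"claw":1},{"ax":0,"ay":0,"az":0,"dx":-0.002,"dy":0.003,"dz":0.93,"claw":1}]' 30
python3 -m creep '[{"ax":0,"ay":0,"az":0,"dx":0,"dy":0,"dz":0,"claw":0},{"ax":0,"ay":0,"az":0,"dx":0,"dy":0,"dz":0,"claw":-0.3},{"ax":0,"ay":0,"az":0,"dx":0,"dy":0,"dz":0,"claw":-1},{"ax":0,"ay":0,"az":0,"dx":0,"dy":0,"dz":0,"claw":-1},{"ax":0,"ay":0,"az":0,"dx":0,"dy":0,"dz":0,"claw":-1}]' 40
python3 -m creep '[{"ax":0,"ay":0,"az":0,"dx":0,"dy":0,"dz":0,"claw":-1},{"ax":0,"ay":0,"az":0,"dx":0,"dy":0,"dz":0,"claw":-1},{"ax":0,"ay":0,"az":0,"dx":0,"dy":0,"dz":0,"claw":-1},{"ax":0,"ay":0,"az":0,"dx":0,"dy":0,"dz":0,"claw":-1},{"ax":0,"ay":0,"az":0,"dx":0,"dy":0,"dz":0,"claw":-1}]' 40
```

```text
time_s: 4.88
tcp_pos: [0.5171, -0.3867, 0.0917]
orientation: [-0.003, 0.902, 0.431, -0.001]
wrist_force: [-0.6, 0.5, 0.2]
width: 0.999
gripper_force: 0.0
time_s: 5.5
tcp_pos: [0.5185, -0.3897, 0.0948]
orientation: [0.0, 0.903, 0.43, 0.0]
wrist_force: [-0.8, -0.1, 0.2]
width: 0.512
gripper_force: 0.0
time_s: 6.12
tcp_pos: [0.5184, -0.3898, 0.0945]
orientation: [0.0, 0.903, 0.43, -0.0]
wrist_force: [1.5, -0.5, -0.7]
width: 0.323
gripper_force: 39.8
```

```bash
python3 -m creep '[{"ax":0,"ay":0,"az":0,"dx":0,"dy":0,"dz":-0.2,"claw":-1},{"ax":0,"ay":0,"az":0,"dx":0,"dy":0,"dz":-0.4,"claw":-1},{"ax":0,"ay":0,"az":0,"dx":0,"dy":0,"dz":-0.6,"claw":-1},{"ax":0,"ay":0,"az":0,"dx":0,"dy":0,"dz":-0.6,"claw":-1},{"ax":0,"ay":0,"az":0,"dx":0,"dy":0,"dz":-0.6,"claw":-1}]' 40
python3 - <<'E'
from h import *
d=snap("side");p=np.array(manip.read_state()["tcp_pos"]);p[2]-=.08;print(p,proj(d,p))
u,v=map(int,proj(d,p));c=d["img"][v-45:v+35,u-45:u+45]
cv2.imwrite("pics/s1.png",cv2.resize(c,None,fx=6,fy=6,interpolation=cv2.INTER_CUBIC))
E
```

```text
time_s: 6.75
tcp_pos: [0.5177, -0.3887, 0.2132]
orientation: [-0.001, 0.903, 0.43, -0.0]
wrist_force: [0.0, 0.0, -2.3]
width: 0.323
gripper_force: 39.8
[ 0.51755826 -0.38856555  0.13265221] (np.float64(274.7645527729114), np.float64(323.2211823213413))
```

View pics/s1.png

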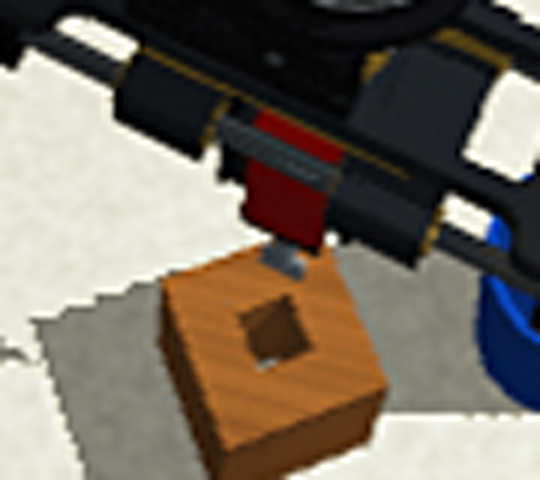

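The side crop shows the blade at (283,262), wide along the line on which the fingers close. The wrist camera can check the tip.

Run:
```python
from h import *
d=snap("wrist")
Tc=np.linalg.inv(d["tool_from_camera"])
for p in ([0,0,.0825],[.003,0,.0825],[0,.008,.0825],[0,0,.0245],[.014,0,.0245],[.014,.014,.0245],[0,0,0]):
    c=Tc@np.append(p,1);print(p,np.round([d["cx"]+d["f"]*c[0]/c[2],d["cy"]+d["f"]*c[1]/c[2]],1))
cv2.imwrite("pics/w3.png",cv2.resize(d["img"][170:330,160:360],None,fx=3.7,fy=3.7,interpolation=cv2.INTER_CUBIC))
```

```text
[0, 0, 0.0825] [258.5 200.6]
[0.003, 0, 0.0825] [258.5 196.9]
[0, 0.008, 0.0825] [269.  200.6]
[0, 0, 0.0245] [258.8 230. ]
[0.014, 0, 0.0245] [258.8 207.7]
[0.014, 0.014, 0.0245] [282.7 207.7]
[0, 0, 0] [259.  247.9]
```

View pics/w3.png

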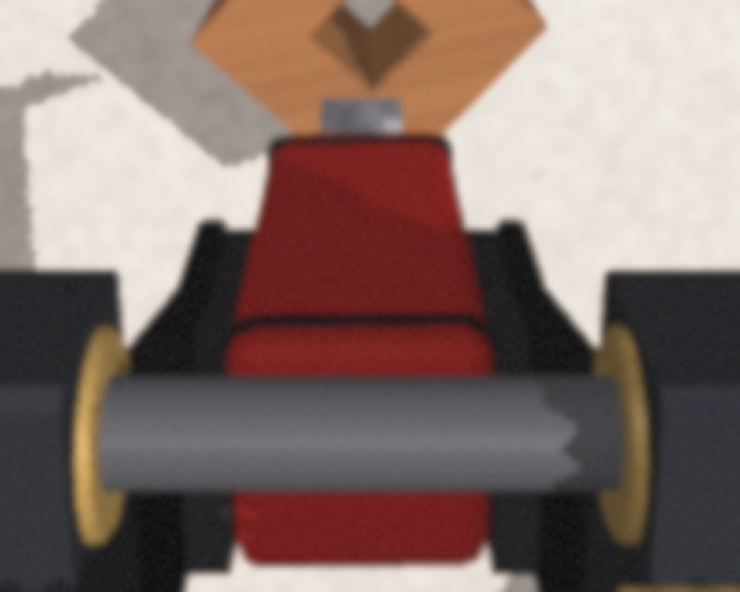

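Run:
```python
from h import *
go([.5155,-.1902,.19],np.radians(93))
```

```text
d [ 0.764 -0.632  0.115] a [-0.0011 -0.0004 -0.2335]
```

```bash
python3 -m creep '[{"ax":0,"ay":0,"az":-0.2335,"dx":0.764,"dy":-0.632,"dz":0,"claw":-1},{"ax":0,"ay":0,"az":-0.2335,"dx":0.764,"dy":-0.632,"dz":0,"claw":-1},{"ax":0,"ay":0,"az":-0.2335,"dx":0.764,"dy":-0.632,"dz":0.1,"claw":-1},{"ax":0,"ay":0,"az":-0.2335,"dx":0.764,"dy":-0.632,"dz":0.115,"claw":-1},{"ax":0,"ay":0,"az":-0.2335,"dx":0.764,"dy":-0.632,"dz":0.115,"claw":-1}]' 40 >/dev/null
python3 -m creep '[{"ax":0,"ay":0,"az":0,"dx":0,"dy":0,"dz":0,"claw":-1},{"ax":0,"ay":0,"az":0,"dx":0,"dy":0,"dz":0,"claw":-1},{"ax":0,"ay":0,"az":0,"dx":0,"dy":0,"dz":0,"claw":-1},{"ax":0,"ay":0,"az":0,"dx":0,"dy":0,"dz":0,"claw":-1},{"ax":0,"ay":0,"az":0,"dx":0,"dy":0,"dz":0,"claw":-1}]' 40
python3 - <<'E'
from h import *
go([.5155,-.1902,.17],np.radians(93))
d=snap("wrist");print(proj(d,np.array([.5155,-.1887,.073])))
cv2.imwrite("pics/w4.png",cv2.resize(d["img"][120:260,160:360],None,fx=4,fy=4,interpolation=cv2.INTER_CUBIC))
E
```

```text
time_s: 8.1
tcp_pos: [0.5164, -0.1915, 0.1916]
orientation: [0.0, 0.689, 0.725, 0.0]
wrist_force: [-0.4, 0.2, -1.4]
width: 0.317
gripper_force: 39.8
d [ 0.007 -0.004  0.108] a [ 0.     -0.     -0.0002]
(np.float64(257.3595685111548), np.float64(185.55359311214158))
```

View pics/w4.png

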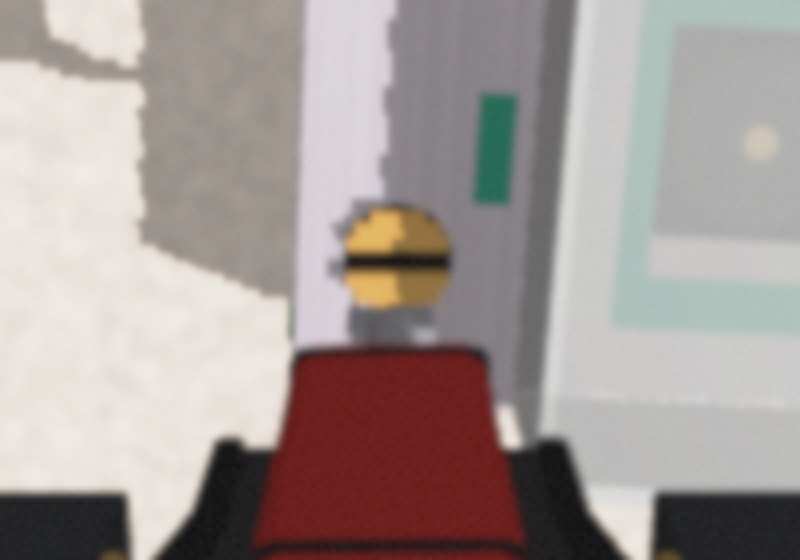

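Run:
```python
from h import *
d=snap("wrist");s=manip.read_state();T=d["tool_from_camera"]
def tp(u,v,z):
    r=T[:3,:3]@np.array([(u-d["cx"])/d["f"],(v-d["cy"])/d["f"],1]);o=T[:3,3];return o+r*(z-o[2])/r[2]
print("screw",tp(259.3,185,s["tcp_pos"][2]-.073),"tip edge",tp(258.2,196.7,.0825),tp(258.2,196.7,.0855))
b,m=blobs(d,(12,110,90),(32,255,255),5,(230,160,290,215));print(b,s["tcp_pos"])
```

```text
screw [0.00337181 0.00087758 0.11850717] tip edge [ 0.00375618 -0.00015075  0.0825    ] [ 0.00284669 -0.00014442  0.0855    ]
[([258.3, 178.2], [247, 172, 25, 12, 221]), ([258.1, 191.0], [247, 187, 24, 10, 184])] [ 0.51640852 -0.19137185  0.19150717]
```

```bash
python3 -m creep '[{"ax":0,"ay":0,"az":0,"dx":0.006,"dy":0.0015,"dz":0.05,"claw":-1},{"ax":0,"ay":0,"az":0,"dx":0.006,"dy":0.0015,"dz":0.11,"claw":-1},{"ax":0,"ay":0,"az":0,"dx":0.006,"dy":0.0015,"dz":0.15,"claw":-1},{"ax":0,"ay":0,"az":0,"dx":0.006,"dy":0.0015,"dz":0.16,"claw":-1},{"ax":0,"ay":0,"az":0,"dx":0.006,"dy":0.0015,"dz":0.16,"claw":-1}]' 40
python3 - <<'E'
from h import *
d=snap("wrist")
cv2.imwrite("pics/w5.png",cv2.resize(d["img"][170:240,210:310],None,fx=7,fy=7,interpolation=cv2.INTER_CUBIC))
E
```

```text
time_s: 8.82
tcp_pos: [0.5166, -0.1903, 0.1594]
orientation: [-0.0, 0.688, 0.725, -0.0]
wrist_force: [-1.2, 0.1, -1.2]
width: 0.321
gripper_force: 39.8
```

View pics/w5.png

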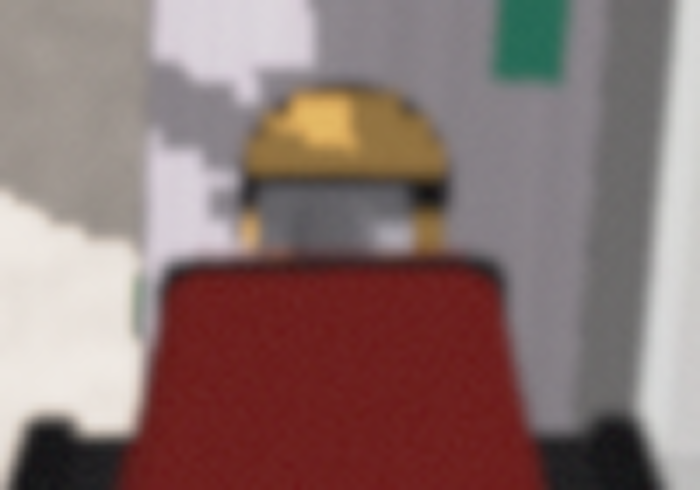

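Tip is 4 mm above the head. Its front edge, at crop (335,182), is just inside the slot's front edge at row 178, so I'll back off about 1.8 mm in tool x before inserting.

```bash
python3 -m creep '[{"ax":0,"ay":0,"az":0,"dx":-0.009,"dy":-0.002,"dz":0,"claw":-1},{"ax":0,"ay":0,"az":0,"dx":-0.009,"dy":-0.002,"dz":0.01,"claw":-1},{"ax":0,"ay":0,"az":0,"dx":-0.009,"dy":-0.002,"dz":0.02,"claw":-1},{"ax":0,"ay":0,"az":0,"dx":-0.009,"dy":-0.002,"dz":0.028,"claw":-1},{"ax":0,"ay":0,"az":0,"dx":-0.009,"dy":-0.002,"dz":0.028,"claw":-1}]' 40
python3 - <<'E'
from h import *
d=snap("wrist")
cv2.imwrite("pics/w6.png",cv2.resize(d["img"][170:240,210:310],None,fx=7,fy=7,interpolation=cv2.INTER_CUBIC))
E
```

```text
time_s: 9.5
tcp_pos: [0.5162, -0.1919, 0.1537]
orientation: [-0.0, 0.688, 0.725, -0.0]
wrist_force: [0.5, -1.1, -0.8]
width: 0.32
gripper_force: 39.8
```

View pics/w6.png

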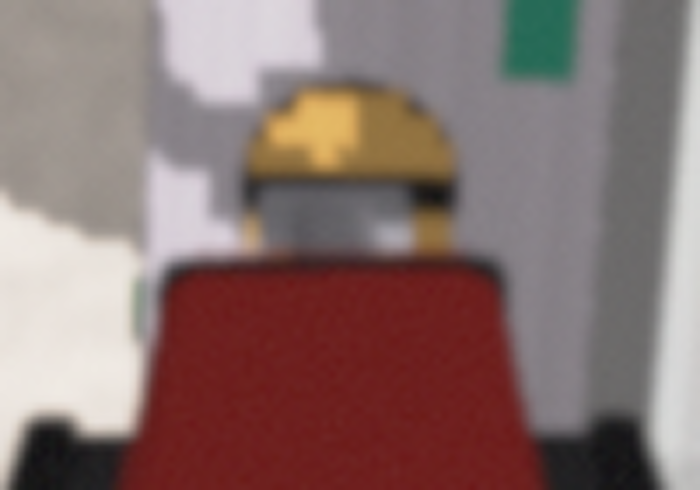

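```bash
python3 -m creep '[{"ax":0,"ay":0,"az":0,"dx":0,"dy":0,"dz":0.005,"claw":-1},{"ax":0,"ay":0,"az":0,"dx":0,"dy":0,"dz":0.01,"claw":-1},{"ax":0,"ay":0,"az":0,"dx":0,"dy":0,"dz":0.01,"claw":-1},{"ax":0,"ay":0,"az":0,"dx":0,"dy":0,"dz":0.01,"claw":-1},{"ax":0,"ay":0,"az":0,"dx":0,"dy":0,"dz":0.01,"claw":-1}]' 50
python3 -m creep '[{"ax":0,"ay":0,"az":-0.055,"dx":0.0003,"dy":0.002,"dz":0,"claw":-1},{"ax":0,"ay":0,"az":-0.11,"dx":0.001,"dy":0.004,"dz":0,"claw":-1},{"ax":0,"ay":0,"az":-0.165,"dx":0.002,"dy":0.0065,"dz":0,"claw":-1},{"ax":0,"ay":0,"az":-0.22,"dx":0.003,"dy":0.0085,"dz":0,"claw":-1},{"ax":0,"ay":0,"az":-0.275,"dx":0.0047,"dy":0.0103,"dz":0,"claw":-1}]' 50
python3 -c "
from cell import manip
print(manip.read_state()['wrist_torque'])"
```

```text
time_s: 10.18
tcp_pos: [0.5164, -0.192, 0.1519]
orientation: [0.0, 0.688, 0.725, 0.0]
wrist_force: [0.4, -0.3, -0.8]
width: 0.318
gripper_force: 49.8
time_s: 10.8
tcp_pos: [0.5184, -0.1914, 0.1519]
orientation: [0.0, 0.319, 0.948, -0.0]
wrist_force: [-0.1, -0.8, -3.4]
width: 0.316
gripper_force: 49.8
[-0.21453111 -0.18810195 -0.02385709]
```

```bash
python3 -m creep '[{"ax":0,"ay":0,"az":-0.055,"dx":0.0003,"dy":0.002,"dz":0,"claw":-1},{"ax":0,"ay":0,"az":-0.11,"dx":0.001,"dy":0.004,"dz":0,"claw":-1},{"ax":0,"ay":0,"az":-0.165,"dx":0.002,"dy":0.0065,"dz":0,"claw":-1},{"ax":0,"ay":0,"az":-0.22,"dx":0.003,"dy":0.0085,"dz":0,"claw":-1},{"ax":0,"ay":0,"az":-0.275,"dx":0.0047,"dy":0.0103,"dz":0,"claw":-1}]' 50
python3 -c "
from cell import manip
print(manip.read_state()['wrist_torque'])"
python3 -m creep '[{"ax":0,"ay":0,"az":0,"dx":0,"dy":0,"dz":0,"claw":-1},{"ax":0,"ay":0,"az":0,"dx":0,"dy":0,"dz":-0.05,"claw":-1},{"ax":0,"ay":0,"az":0,"dx":0,"dy":0,"dz":-0.1,"claw":-1},{"ax":0,"ay":0,"az":0,"dx":0,"dy":0,"dz":-0.15,"claw":-1},{"ax":0,"ay":0,"az":0,"dx":0,"dy":0,"dz":-0.2,"claw":-1}]' 50
python3 - <<'E'
from h import *
d=snap("wrist","pics/w7.png");s=manip.read_state();o=rot(s["orientation"]).as_matrix()[:,0];print("yaw",np.degrees(np.arctan2(o[1],o[0])),s["tcp_pos"])
P=np.array([.5157,-.1887,.073]);print(proj(d,P));u,v=map(int,proj(d,P))
b,m=blobs(d,(12,110,60),(32,255,255),5,(u-25,v-25,u+25,v+25));print(b)
c=cv2.findContours(m,0,1)[0]
for k in c:
    if len(k)>8: print(cv2.minAreaRect(k))
E
```

```text
time_s: 11.42
tcp_pos: [0.5199, -0.1897, 0.152]
orientation: [0.001, -0.107, 0.994, -0.001]
wrist_force: [2.8, -2.6, -3.6]
width: 0.324
gripper_force: 49.8
[-0.40330946 -0.67794457 -0.12111623]
time_s: 12.05
tcp_pos: [0.5187, -0.1885, 0.1929]
orientation: [0.0, -0.104, 0.995, 0.0]
wrist_force: [0.1, -0.2, -2.5]
width: 0.32
gripper_force: 49.8
yaw -168.02249211675223 [ 0.51961964 -0.1888722   0.19419062]
(np.float64(257.3219249741534), np.float64(185.469386710056))
[([258.8, 180.3], [246, 173, 25, 16, 249]), ([255.3, 191.3], [245, 186, 23, 10, 166])]
((256.0, 190.5), (9.0, 22.0), 90.0)
((258.85296630859375, 179.5882568359375), (24.73863410949707, 11.884244918823242), 14.03624439239502)
```

Run:
```python
from h import *
go([.5168,.0288,.1965],np.radians(93))
```

```text
d [-0.212  1.068 -0.012] a [4.000e-04 9.000e-04 5.499e-01]
```

```bash
python3 -m creep '[{"ax":0,"ay":0,"az":0.275,"dx":-0.2,"dy":0.99,"dz":-0.02,"claw":-1},{"ax":0,"ay":0,"az":0.275,"dx":-0.2,"dy":0.99,"dz":-0.02,"claw":-1},{"ax":0,"ay":0,"az":0.275,"dx":-0.2,"dy":0.99,"dz":-0.02,"claw":-1},{"ax":0,"ay":0,"az":0.275,"dx":-0.2,"dy":0.99,"dz":-0.02,"claw":-1},{"ax":0,"ay":0,"az":0.275,"dx":-0.2,"dy":0.99,"dz":-0.02,"claw":-1}]' 50
python3 -m creep '[{"ax":0,"ay":0,"az":0.275,"dx":0,"dy":0,"dz":0,"claw":-1},{"ax":0,"ay":0,"az":0.275,"dx":0,"dy":0,"dz":0,"claw":-1},{"ax":0,"ay":0,"az":0.275,"dx":0,"dy":0,"dz":0,"claw":-1},{"ax":0,"ay":0,"az":0.275,"dx":0,"dy":0,"dz":0,"claw":-1},{"ax":0,"ay":0,"az":0.275,"dx":0,"dy":0,"dz":0,"claw":-1}]' 50
python3 - <<'E'
from h import *
go([.5168,.0288,.1915],np.radians(93))
E
```

```text
time_s: 12.72
tcp_pos: [0.5166, 0.0173, 0.1961]
orientation: [-0.0, 0.321, 0.947, 0.001]
wrist_force: [-0.6, -0.5, -1.2]
width: 0.318
gripper_force: 49.8
time_s: 13.35
tcp_pos: [0.5167, 0.0134, 0.1961]
orientation: [-0.0, 0.69, 0.724, -0.0]
wrist_force: [0.0, -0.8, -1.5]
width: 0.319
gripper_force: 49.8
d [0.077 0.004 0.023] a [-0.0001 -0.     -0.0014]
```

```bash
python3 -m creep '[{"ax":0,"ay":0,"az":-0.001,"dx":0.077,"dy":0.001,"dz":0.023,"claw":-1},{"ax":0,"ay":0,"az":-0.001,"dx":0.077,"dy":0.001,"dz":0.023,"claw":-1},{"ax":0,"ay":0,"az":-0.001,"dx":0.077,"dy":0.001,"dz":0.023,"claw":-1},{"ax":0,"ay":0,"az":-0.001,"dx":0.077,"dy":0.001,"dz":0.023,"claw":-1},{"ax":0,"ay":0,"az":-0.001,"dx":0.077,"dy":0.001,"dz":0.023,"claw":-1}]' 50
python3 - <<'E'
from h import *
d=snap("wrist");s=manip.read_state()
b,m=blobs(d,(12,110,90),(32,255,255),5,(230,160,290,215));print(b,s["tcp_pos"])
# blade tip rows: grey/blue steel vs background
print(d["img"][190:210,258].tolist())
cv2.imwrite("pics/w8.png",cv2.resize(d["img"][150:230,210:310],None,fx=7,fy=7,interpolation=cv2.INTER_CUBIC))
E
```

```text
time_s: 13.98
tcp_pos: [0.5163, 0.0283, 0.1914]
orientation: [0.0, 0.687, 0.726, 0.0]
wrist_force: [-0.7, 0.3, -1.3]
width: 0.32
gripper_force: 49.8
[([258.9, 178.0], [248, 172, 24, 12, 226]), ([259.2, 190.7], [248, 187, 24, 10, 192])] [0.51631619 0.02837194 0.19141534]
[[90, 165, 211], [94, 172, 218], [96, 175, 221], [97, 176, 221], [94, 168, 216], [88, 149, 190], [90, 121, 149], [97, 102, 113], [101, 97, 100], [102, 98, 99], [101, 96, 98], [101, 97, 98], [100, 96, 98], [100, 96, 98], [97, 92, 99], [83, 80, 94], [61, 59, 79], [39, 39, 63], [29, 30, 72], [31, 32, 93]]
```

```bash
python3 -m creep '[{"ax":0,"ay":0,"az":0,"dx":-0.003,"dy":0.0025,"dz":0.06,"claw":-1},{"ax":0,"ay":0,"az":0,"dx":-0.003,"dy":0.0025,"dz":0.12,"claw":-1},{"ax":0,"ay":0,"az":0,"dx":-0.003,"dy":0.0025,"dz":0.16,"claw":-1},{"ax":0,"ay":0,"az":0,"dx":-0.003,"dy":0.0025,"dz":0.18,"claw":-1},{"ax":0,"ay":0,"az":0,"dx":-0.003,"dy":0.0025,"dz":0.185,"claw":-1}]' 50
python3 -m creep '[{"ax":0,"ay":0,"az":0,"dx":0,"dy":0,"dz":0.005,"claw":-1},{"ax":0,"ay":0,"az":0,"dx":0,"dy":0,"dz":0.012,"claw":-1},{"ax":0,"ay":0,"az":0,"dx":0,"dy":0,"dz":0.012,"claw":-1},{"ax":0,"ay":0,"az":0,"dx":0,"dy":0,"dz":0.012,"claw":-1},{"ax":0,"ay":0,"az":0,"dx":0,"dy":0,"dz":0.012,"claw":-1}]' 50
```

```text
time_s: 14.65
tcp_pos: [0.5167, 0.0281, 0.154]
orientation: [-0.0, 0.687, 0.726, -0.0]
wrist_force: [-0.4, 1.0, -1.6]
width: 0.317
gripper_force: 49.8
time_s: 15.28
tcp_pos: [0.5169, 0.0281, 0.152]
orientation: [0.0, 0.687, 0.726, 0.0]
wrist_force: [-0.5, -0.2, -1.9]
width: 0.317
gripper_force: 49.8
```

```bash
for i in 1 2; do python3 -m creep '[{"ax":0,"ay":0,"az":-0.055,"dx":0.0003,"dy":0.002,"dz":0,"claw":-1},{"ax":0,"ay":0,"az":-0.11,"dx":0.001,"dy":0.004,"dz":0,"claw":-1},{"ax":0,"ay":0,"az":-0.165,"dx":0.002,"dy":0.006,"dz":0,"claw":-1},{"ax":0,"ay":0,"az":-0.22,"dx":0.003,"dy":0.008,"dz":0,"claw":-1},{"ax":0,"ay":0,"az":-0.275,"dx":0.0045,"dy":0.0098,"dz":0,"claw":-1}]' 50; done
python3 -m creep '[{"ax":0,"ay":0,"az":0,"dx":0,"dy":0,"dz":0,"claw":-1},{"ax":0,"ay":0,"az":0,"dx":0,"dy":0,"dz":-0.05,"claw":-1},{"ax":0,"ay":0,"az":0,"dx":0,"dy":0,"dz":-0.1,"claw":-1},{"ax":0,"ay":0,"az":0,"dx":0,"dy":0,"dz":-0.15,"claw":-1},{"ax":0,"ay":0,"az":0,"dx":0,"dy":0,"dz":-0.2,"claw":-1}]' 50
python3 - <<'E'
from h import *
d=snap("wrist","pics/w9.png");s=manip.read_state();o=rot(s["orientation"]).as_matrix()[:,0];print("yaw",np.degrees(np.arctan2(o[1],o[0])),s["tcp_pos"])
P=np.array([.5161,.0315,.073]);print(proj(d,P));u,v=map(int,proj(d,P))
b,m=blobs(d,(12,110,60),(32,255,255),5,(u-25,v-25,u+25,v+25));print(b)
# return: hole
go([.5184,-.3898,.2132],np.radians(51))
E
```

```text
time_s: 15.9
tcp_pos: [0.5189, 0.0287, 0.152]
orientation: [0.0, 0.318, 0.948, -0.0]
wrist_force: [0.1, -0.4, -1.6]
width: 0.319
gripper_force: 49.8
time_s: 16.52
tcp_pos: [0.5203, 0.0304, 0.1521]
orientation: [0.001, -0.108, 0.994, -0.0]
wrist_force: [1.9, -1.3, -3.7]
width: 0.318
gripper_force: 49.8
time_s: 17.15
tcp_pos: [0.519, 0.0314, 0.1929]
orientation: [0.0, -0.106, 0.994, 0.0]
wrist_force: [-0.7, -0.3, -1.6]
width: 0.32
gripper_force: 49.8
yaw -167.83824723616362 [0.51994149 0.03147384 0.19416159]
(np.float64(257.5815201779938), np.float64(185.6260799594042))
[([258.7, 180.4], [246, 173, 25, 16, 253]), ([255.3, 191.4], [245, 186, 23, 10, 163])]
d [ 0.451 -2.057 -0.096] a [1.000e-03 4.000e-04 7.842e-01]
```

```bash
python3 -m creep '[{"ax":0,"ay":0,"az":0.29,"dx":0.1,"dy":-0.3,"dz":-0.14,"claw":-1},{"ax":0,"ay":0,"az":0.29,"dx":0.2,"dy":-0.98,"dz":-0.14,"claw":-1},{"ax":0,"ay":0,"az":0.29,"dx":0.2,"dy":-0.98,"dz":-0.14,"claw":-1},{"ax":0,"ay":0,"az":0.29,"dx":0.2,"dy":-0.98,"dz":-0.14,"claw":-1},{"ax":0,"ay":0,"az":0.29,"dx":0.2,"dy":-0.98,"dz":-0.14,"claw":-1}]' 50
python3 - <<'E'
from h import *
go([.5184,-.3898,.2132],np.radians(51.2))
E
```

```text
time_s: 17.82
tcp_pos: [0.5209, -0.1715, 0.22]
orientation: [-0.0, 0.347, 0.938, -0.0]
wrist_force: [0.5, 0.3, -1.1]
width: 0.321
gripper_force: 49.8
d [-0.701 -0.837  0.035] a [-1.000e-04  2.000e-04  4.899e-01]
```

```bash
python3 -m creep '[{"ax":0,"ay":0,"az":0.4899,"dx":-0.65,"dy":-0.8,"dz":0,"claw":-1},{"ax":0,"ay":0,"az":0.4899,"dx":-0.65,"dy":-0.8,"dz":0,"claw":-1},{"ax":0,"ay":0,"az":0.4899,"dx":-0.65,"dy":-0.8,"dz":0,"claw":-1},{"ax":0,"ay":0,"az":0.4899,"dx":-0.7,"dy":-0.837,"dz":0.02,"claw":-1},{"ax":0,"ay":0,"az":0.4899,"dx":-0.7,"dy":-0.837,"dz":0.02,"claw":-1}]' 50
python3 - <<'E'
from h import *
go([.5184,-.3898,.2132],np.radians(51.2))
E
```

```text
time_s: 18.45
tcp_pos: [0.5194, -0.3905, 0.2154]
orientation: [-0.0, 0.734, 0.679, -0.001]
wrist_force: [-0.3, 0.9, -1.5]
width: 0.321
gripper_force: 49.8
d [ 0.003 -0.005  0.011] a [-0.0003  0.0006  0.1911]
```

```bash
python3 -m creep '[{"ax":0,"ay":0,"az":0.1911,"dx":0.003,"dy":-0.003,"dz":0.01,"claw":-1},{"ax":0,"ay":0,"az":0.1911,"dx":0.003,"dy":-0.003,"dz":0.01,"claw":-1},{"ax":0,"ay":0,"az":0.1911,"dx":0.003,"dy":-0.003,"dz":0.01,"claw":-1},{"ax":0,"ay":0,"az":0.1911,"dx":0.003,"dy":-0.003,"dz":0.01,"claw":-1},{"ax":0,"ay":0,"az":0.1911,"dx":0.003,"dy":-0.003,"dz":0.01,"claw":-1}]' 50
python3 - <<'E'
from h import *
d=snap("wrist");cv2.imwrite("pics/w10.png",cv2.resize(d["img"][120:220,185:335],None,fx=5,fy=5,interpolation=cv2.INTER_CUBIC))
g=cv2.cvtColor(d["img"],cv2.COLOR_BGR2HSV)
print("steel row",d["img"][185:212,258,2].tolist())
print("row200",d["img"][200,240:280].tolist()[::2])
go([.5184,-.3898,.2132],np.radians(51.2))
E
```

```text
time_s: 19.08
tcp_pos: [0.5204, -0.3861, 0.2138]
orientation: [-0.0, 0.899, 0.438, -0.0]
wrist_force: [-0.3, 0.7, -1.7]
width: 0.322
gripper_force: 49.8
steel row [96, 97, 96, 96, 97, 95, 95, 97, 100, 104, 108, 110, 114, 114, 117, 116, 117, 115, 113, 106, 99, 84, 71, 91, 111, 122, 124]
row200 [[80, 119, 175], [78, 118, 173], [79, 118, 172], [89, 110, 147], [104, 100, 105], [102, 97, 99], [101, 97, 99], [104, 99, 101], [108, 105, 107], [120, 114, 116], [128, 123, 125], [126, 121, 124], [119, 115, 116], [120, 116, 121], [105, 120, 154], [85, 126, 184], [84, 126, 186], [84, 126, 185], [83, 126, 185], [82, 124, 185]]
d [-0.02   0.003  0.003] a [-0.0001 -0.0001  0.0043]
```

```bash
python3 -m creep '[{"ax":0,"ay":0,"az":0.004,"dx":-0.018,"dy":0.002,"dz":0,"claw":-1},{"ax":0,"ay":0,"az":0.004,"dx":-0.018,"dy":0.002,"dz":0.1,"claw":-1},{"ax":0,"ay":0,"az":0.004,"dx":-0.018,"dy":0.002,"dz":0.2,"claw":-1},{"ax":0,"ay":0,"az":0.004,"dx":-0.018,"dy":0.002,"dz":0.3,"claw":-1},{"ax":0,"ay":0,"az":0.004,"dx":-0.018,"dy":0.002,"dz":0.35,"claw":-1}]' 50
python3 - <<'E'
from h import *
go([.5184,-.3898,.0955],np.radians(51.2))
E
```

```text
time_s: 19.75
tcp_pos: [0.5176, -0.3887, 0.1414]
orientation: [-0.001, 0.902, 0.432, -0.001]
wrist_force: [0.1, 0.3, -1.1]
width: 0.319
gripper_force: 49.8
d [-0.002  0.007  0.23 ] a [-0.0011  0.0001 -0.0003]
```

```bash
python3 -m creep '[{"ax":0,"ay":0,"az":0,"dx":-0.002,"dy":0.004,"dz":0.08,"claw":-1},{"ax":0,"ay":0,"az":0,"dx":-0.002,"dy":0.004,"dz":0.15,"claw":-1},{"ax":0,"ay":0,"az":0,"dx":-0.002,"dy":0.004,"dz":0.21,"claw":-1},{"ax":0,"ay":0,"az":0,"dx":-0.002,"dy":0.004,"dz":0.225,"claw":-1},{"ax":0,"ay":0,"az":0,"dx":-0.002,"dy":0.004,"dz":0.225,"claw":-1}]' 50
python3 -m creep '[{"ax":0,"ay":0,"az":0,"dx":0,"dy":0,"dz":0,"claw":-0.3},{"ax":0,"ay":0,"az":0,"dx":0,"dy":0,"dz":0,"claw":-0.25},{"ax":0,"ay":0,"az":0,"dx":0,"dy":0,"dz":0,"claw":0.2},{"ax":0,"ay":0,"az":0,"dx":0,"dy":0,"dz":0,"claw":0.3},{"ax":0,"ay":0,"az":0,"dx":0,"dy":0,"dz":0,"claw":0.3}]' 50
python3 -m creep '[{"ax":0,"ay":0,"az":0,"dx":0,"dy":0,"dz":-0.1,"claw":0.3},{"ax":0,"ay":0,"az":0,"dx":0,"dy":0,"dz":-0.3,"claw":0.3},{"ax":0,"ay":0,"az":0,"dx":0,"dy":0,"dz":-0.5,"claw":0.3},{"ax":0,"ay":0,"az":0,"dx":0,"dy":0,"dz":-0.75,"claw":0.3},{"ax":0,"ay":0,"az":0,"dx":0,"dy":0,"dz":-0.93,"claw":0.3}]' 50
python3 - <<'E'
from h import *
d=snap("wrist","pics/w11.png");print(blobs(d,(0,150,60),(8,255,255),100)[0])
go([.455,-.0787,.16],np.pi/2); go([.40,-.0787,.25],np.pi/2)
E
```

```text
time_s: 20.38
tcp_pos: [0.5189, -0.3904, 0.0989]
orientation: [0.0, 0.902, 0.432, 0.0]
wrist_force: [-1.3, 0.2, -0.8]
width: 0.322
gripper_force: 49.8
time_s: 21.0
tcp_pos: [0.5188, -0.3903, 0.0989]
orientation: [0.0, 0.902, 0.432, 0.0]
wrist_force: [-0.2, 0.2, -0.5]
width: 0.604
gripper_force: 0.0
time_s: 21.62
tcp_pos: [0.5189, -0.3911, 0.2891]
orientation: [0.002, 0.902, 0.431, 0.001]
wrist_force: [-0.6, -1.2, -0.3]
width: 0.649
gripper_force: 0.0
[([256.2, 171.3], [241, 152, 31, 40, 1099]), ([220.9, 330.1], [205, 321, 34, 14, 145])]
d [ 1.016 -1.249  0.656] a [ 0.0038  0.0008 -0.2161]
d [ 0.844 -1.457  0.204] a [ 0.0038  0.0008 -0.2161]
```

```bash
python3 -m creep '[{"ax":-0.004,"ay":-0.001,"az":-0.216,"dx":0.9,"dy":-1,"dz":0.1,"claw":0},{"ax":0.003,"ay":0,"az":-0.216,"dx":0.9,"dy":-1,"dz":0.1,"claw":0},{"ax":0.003,"ay":0,"az":-0.216,"dx":0.9,"dy":-1,"dz":0.1,"claw":0},{"ax":0.003,"ay":0,"az":-0.216,"dx":0.9,"dy":-1,"dz":0.1,"claw":-0.3},{"ax":0.003,"ay":0,"az":-0.216,"dx":0.9,"dy":-1,"dz":0.1,"claw":-0.4}]' 15
python3 - <<'E'
from h import *
go([.4583,-.0787,.15],np.pi/2)
E
```

```text
time_s: 22.3
tcp_pos: [0.4755, -0.1207, 0.2658]
orientation: [-0.004, 0.705, 0.709, -0.001]
wrist_force: [-0.6, -1.1, -0.1]
width: 0.359
gripper_force: 0.0
d [ 0.208 -0.08   0.581] a [-0.0024 -0.0015  0.0021]
```

```bash
python3 -m creep '[{"ax":-0.001,"ay":0,"az":0.001,"dx":0.208,"dy":-0.08,"dz":0.25,"claw":-0.42},{"ax":-0.001,"ay":0,"az":0.001,"dx":0.208,"dy":-0.08,"dz":0.45,"claw":-0.42},{"ax":-0.001,"ay":0,"az":0.001,"dx":0.208,"dy":-0.08,"dz":0.45,"claw":-0.42},{"ax":-0.001,"ay":0,"az":0.001,"dx":0.208,"dy":-0.08,"dz":0.45,"claw":-0.42},{"ax":-0.001,"ay":0,"az":0.001,"dx":0.208,"dy":-0.08,"dz":0.45,"claw":-0.42}]' 15
python3 - <<'E'
from h import *
d=snap("wrist","pics/w12.png");P=np.array([.4583,-.0787,.078]);print(proj(d,P),[proj(d,P+[0,e,0]) for e in(.045,.025)])
u,v=map(int,proj(d,P+[0,.03,0]));print(u,v,d["img"][v,u-15:u+16].mean(1).astype(int).tolist())
v-=8;print(d["img"][v,u-15:u+16].mean(1).astype(int).tolist())
go([.4583,-.0787,.0595],np.pi/2)
E
```

```text
time_s: 22.92
tcp_pos: [0.4609, -0.0837, 0.1772]
orientation: [-0.002, 0.709, 0.706, 0.001]
wrist_force: [0.3, -0.3, -0.0]
width: 0.287
gripper_force: 0.0
(np.float64(255.3181882399527), np.float64(189.55732150167992)) [(np.float64(254.90043229684358), np.float64(133.09846680761044)), (np.float64(255.09101067639077), np.float64(158.85474201127775))]
255 152 [226, 227, 226, 226, 226, 222, 206, 172, 151, 142, 122, 86, 66, 70, 79, 83, 90, 97, 102, 104, 102, 100, 103, 123, 142, 149, 149, 149, 149, 150, 151]
[227, 229, 229, 229, 225, 212, 183, 163, 152, 143, 123, 89, 67, 71, 77, 84, 89, 96, 101, 104, 102, 100, 105, 120, 139, 145, 145, 144, 145, 146, 148]
d [ 0.022 -0.01   0.587] a [-0.0007 -0.001  -0.0013]
```

```bash
python3 -m creep '[{"ax":-0.0007,"ay":-0.001,"az":-0.001,"dx":0.02,"dy":-0.004,"dz":0.1,"claw":-0.45},{"ax":-0.0007,"ay":-0.001,"az":-0.001,"dx":0.02,"dy":-0.004,"dz":0.25,"claw":-0.45},{"ax":-0.0007,"ay":-0.001,"az":-0.001,"dx":0.02,"dy":-0.004,"dz":0.4,"claw":-0.45},{"ax":-0.0007,"ay":-0.001,"az":-0.001,"dx":0.02,"dy":-0.004,"dz":0.55,"claw":-0.45},{"ax":-0.0007,"ay":-0.001,"az":-0.001,"dx":0.02,"dy":-0.004,"dz":0.587,"claw":-0.45}]' 10
python3 -m creep '[{"ax":0,"ay":0,"az":0,"dx":0,"dy":0,"dz":0,"claw":-1},{"ax":0,"ay":0,"az":0,"dx":0,"dy":0,"dz":0,"claw":-1},{"ax":0,"ay":0,"az":0,"dx":0,"dy":0,"dz":0,"claw":-1},{"ax":0,"ay":0,"az":0,"dx":0,"dy":0,"dz":0,"claw":-1},{"ax":0,"ay":0,"az":0,"dx":0,"dy":0,"dz":0,"claw":-1}]' 10
python3 - <<'E'
import numpy as np
r=.1822;a0=.088
x0,z0=r*np.cos(a0),r*np.sin(a0)
for f in np.arange(0,1.81,.1):print(round(f,1),"dy",round((x0-r*np.cos(a0+f))/.2,3),"dz",round(-(r*np.sin(a0+f)-z0)/.2,3))
E
```

```text
time_s: 23.6
tcp_pos: [0.4574, -0.0786, 0.0572]
orientation: [-0.002, 0.707, 0.707, -0.002]
wrist_force: [-0.1, -0.7, -0.3]
width: 0.273
gripper_force: 0.0
time_s: 24.22
tcp_pos: [0.4604, -0.0787, 0.059]
orientation: [0.001, 0.707, 0.707, 0.001]
wrist_force: [5.3, -0.8, 0.4]
width: 0.113
gripper_force: 10.0
0.0 dy 0.0 dz -0.0
0.1 dy 0.013 dz -0.09
0.2 dy 0.034 dz -0.179
0.3 dy 0.064 dz -0.265
0.4 dy 0.103 dz -0.347
0.5 dy 0.149 dz -0.425
0.6 dy 0.204 dz -0.498
0.7 dy 0.265 dz -0.566
0.8 dy 0.333 dz -0.627
0.9 dy 0.406 dz -0.681
1.0 dy 0.485 dz -0.727
1.1 dy 0.567 dz -0.765
1.2 dy 0.653 dz -0.795
1.3 dy 0.742 dz -0.816
1.4 dy 0.832 dz -0.828
1.5 dy 0.923 dz -0.831
1.6 dy 1.014 dz -0.825
1.7 dy 1.104 dz -0.81
1.8 dy 1.192 dz -0.785
```

```bash
python3 -m creep '[{"ax":0,"ay":0,"az":0,"dx":0,"dy":0.034,"dz":-0.179,"claw":-1},{"ax":0,"ay":0,"az":0,"dx":0,"dy":0.103,"dz":-0.347,"claw":-1},{"ax":0,"ay":0,"az":0,"dx":0,"dy":0.204,"dz":-0.498,"claw":-1},{"ax":0,"ay":0,"az":0,"dx":0,"dy":0.333,"dz":-0.627,"claw":-1},{"ax":0,"ay":0,"az":0,"dx":0,"dy":0.333,"dz":-0.627,"claw":-1}]' 12
python3 -m creep '[{"ax":0,"ay":0,"az":0,"dx":0,"dy":0.152,"dz":-0.1,"claw":-1},{"ax":0,"ay":0,"az":0,"dx":0,"dy":0.32,"dz":-0.168,"claw":-1},{"ax":0,"ay":0,"az":0,"dx":0,"dy":0.499,"dz":-0.201,"claw":-1},{"ax":0,"ay":0,"az":0,"dx":0,"dy":0.59,"dz":-0.203,"claw":-1},{"ax":0,"ay":0,"az":0,"dx":0,"dy":0.681,"dz":-0.198,"claw":-1}]' 12
python3 -m creep '[{"ax":0,"ay":0,"az":0,"dx":0,"dy":0.09,"dz":0.015,"claw":-1},{"ax":0,"ay":0,"az":0,"dx":0,"dy":0.15,"dz":0.028,"claw":-1},{"ax":0,"ay":0,"az":0,"dx":0,"dy":0.195,"dz":0.043,"claw":-1},{"ax":0,"ay":0,"az":0,"dx":0,"dy":0.195,"dz":0.043,"claw":-1},{"ax":0,"ay":0,"az":0,"dx":0,"dy":0.195,"dz":0.043,"claw":-1}]' 12
```

```text
time_s: 24.85
tcp_pos: [0.5253, -0.0787, 0.1848]
orientation: [-0.001, 0.707, 0.707, -0.001]
wrist_force: [-1.9, -0.5, 3.5]
width: 0.106
gripper_force: 12.0
time_s: 25.48
tcp_pos: [0.6612, -0.079, 0.2239]
orientation: [-0.001, 0.707, 0.707, -0.001]
wrist_force: [-1.4, -1.0, 5.3]
width: 0.104
gripper_force: 12.0
time_s: 26.1
tcp_pos: [0.6987, -0.0792, 0.214]
orientation: [-0.002, 0.707, 0.707, -0.002]
wrist_force: [-2.1, -1.2, 5.6]
width: 0.107
gripper_force: 12.0
```

```bash
python3 -m creep '[{"ax":0,"ay":0,"az":0,"dx":0,"dy":0.015,"dz":0.005,"claw":-1},{"ax":0,"ay":0,"az":0,"dx":0,"dy":0.03,"dz":0.01,"claw":-1},{"ax":0,"ay":0,"az":0,"dx":0,"dy":0.03,"dz":0.01,"claw":-1},{"ax":0,"ay":0,"az":0,"dx":0,"dy":0.03,"dz":0.01,"claw":-1},{"ax":0,"ay":0,"az":0,"dx":0,"dy":0.03,"dz":0.01,"claw":-1}]' 12
python3 -m creep '[{"ax":0,"ay":0,"az":0,"dx":0,"dy":0,"dz":0,"claw":-0.6},{"ax":0,"ay":0,"az":0,"dx":0,"dy":0,"dz":0,"claw":-0.4},{"ax":0,"ay":0,"az":0,"dx":0,"dy":0,"dz":0,"claw":-0.3},{"ax":0,"ay":0,"az":0,"dx":0,"dy":0,"dz":-0.2,"claw":-0.2},{"ax":0,"ay":0,"az":0,"dx":0,"dy":0,"dz":-0.5,"claw":0}]' 12
python3 -m creep '[{"ax":0,"ay":0,"az":0,"dx":0,"dy":0,"dz":0,"claw":1},{"ax":0,"ay":0,"az":0,"dx":0.3,"dy":-0.1,"dz":0,"claw":1},{"ax":0,"ay":0,"az":0,"dx":0.6,"dy":-0.3,"dz":0,"claw":1},{"ax":0,"ay":0,"az":0,"dx":0.9,"dy":-0.5,"dz":0,"claw":1},{"ax":0,"ay":0,"az":0,"dx":1,"dy":-0.6,"dz":0,"claw":1}]' 12
python3 - <<'E'
from h import *
t=snap("top","pics/t2.png");s=snap("side","pics/s2.png")
for d,b in((t,(60,150,240,300)),(s,(170,60,300,210))):
  for n,lo,hi in(("amb",(12,150,120),(28,255,255)),("mint",(65,120,50),(90,255,255))): print(n,blobs(d,lo,hi,30,b)[0])
E
```

```text
time_s: 26.72
tcp_pos: [0.6986, -0.0794, 0.2117]
orientation: [-0.008, 0.708, 0.707, -0.007]
wrist_force: [-18.1, 0.2, 14.3]
width: 0.102
gripper_force: 11.1
time_s: 27.35
tcp_pos: [0.7053, -0.0775, 0.3097]
orientation: [-0.003, 0.707, 0.707, -0.003]
wrist_force: [1.4, -0.4, 1.1]
width: 0.438
gripper_force: 0.0
time_s: 27.98
tcp_pos: [0.5844, 0.125, 0.3107]
orientation: [-0.002, 0.706, 0.708, -0.002]
wrist_force: [0.2, -1.0, -0.9]
width: 0.956
gripper_force: 0.0
amb [([103.7, 160.6], [96, 155, 14, 13, 100]), ([118.8, 199.1], [111, 192, 17, 16, 208])]
mint [([73.6, 176.0], [60, 150, 25, 57, 987])]
amb [([172.5, 75.8], [170, 68, 7, 15, 71]), ([250.5, 99.5], [246, 94, 10, 11, 69]), ([226.3, 115.6], [220, 112, 13, 9, 81]), ([276.0, 207.4], [266, 205, 19, 5, 42])]
mint [([224.4, 92.1], [204, 60, 41, 52, 526]), ([260.0, 92.5], [252, 81, 18, 24, 235]), ([203.4, 145.4], [197, 141, 13, 11, 95]), ([282.0, 148.7], [270, 140, 30, 21, 299])]
```

View pics/t2.png

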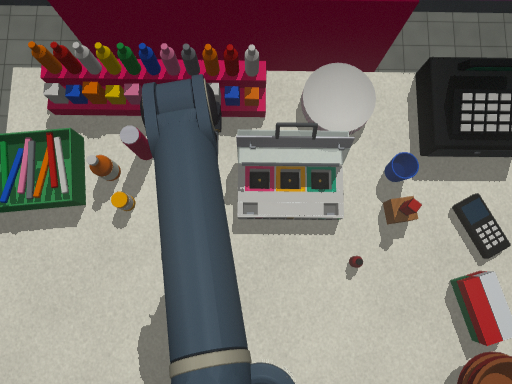

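Hood open. Seats show at (259,180), (290,180) and (321,180), and amber has been shifted to (119,199).

Run:
```python
from h import *
t=snap("top");s=snap("side");g=cv2.cvtColor(t["img"],cv2.COLOR_BGR2HSV)
print("amb",plane(t,118.8,199.1,.076),cross([ray(t,118.8,199.1),ray(s,226.3,115.6)]))
for n,lo,hi,b in(("rose",(160,80,80),(179,255,255),(240,160,345,195)),("amber",(15,120,100),(30,255,255),(270,160,310,195)),("mint",(70,100,60),(90,255,255),(300,160,345,195))):
    m=blobs(t,lo,hi,20,b)[1];ys,xs=np.nonzero(m);c=((xs.min()+xs.max())/2,(ys.min()+ys.max())/2);print(n,xs.min(),xs.max(),ys.min(),ys.max(),plane(t,*c,.062))
go([.4410,.2415,.20],np.radians(90))
```

```text
amb [0.53780937 0.38231427 0.076     ] [0.53994018 0.38360376 0.07213774]
rose 245 273 166 190 [0.60163951 0.00714597 0.062     ]
amber 276 304 166 191 [ 0.60103242 -0.07822521  0.062     ]
mint 307 335 167 191 [ 0.6004239  -0.16379614  0.062     ]
d [ 0.597 -0.72   0.559] a [-0.0013  0.0001  0.0009]
```

```bash
python3 -m creep '[{"ax":0,"ay":0,"az":-0.29,"dx":0.59,"dy":-0.72,"dz":0.3,"claw":1},{"ax":0,"ay":0,"az":-0.29,"dx":0.59,"dy":-0.72,"dz":0.3,"claw":1},{"ax":0,"ay":0,"az":-0.29,"dx":0.59,"dy":-0.72,"dz":0.3,"claw":1},{"ax":0,"ay":0,"az":-0.29,"dx":0.59,"dy":-0.72,"dz":0.3,"claw":1},{"ax":0,"ay":0,"az":-0.29,"dx":0.59,"dy":-0.72,"dz":0.3,"claw":1}]' 30
python3 - <<'E'
from h import *
go([.4410,.2415,.20],np.pi)
E
```

```text
time_s: 28.8
tcp_pos: [0.4422, 0.239, 0.2515]
orientation: [-0.002, 0.321, 0.947, -0.001]
wrist_force: [0.6, 0.6, 0.5]
width: 1.002
gripper_force: 0.0
d [0.011 0.007 0.257] a [-0.0007 -0.0012 -0.2083]
```

```bash
python3 -m creep '[{"ax":0,"ay":0,"az":-0.2083,"dx":0.011,"dy":0.007,"dz":0.25,"claw":1},{"ax":0,"ay":0,"az":-0.2083,"dx":0.011,"dy":0.007,"dz":0.25,"claw":1},{"ax":0,"ay":0,"az":-0.2083,"dx":0.011,"dy":0.007,"dz":0.25,"claw":1},{"ax":0,"ay":0,"az":-0.2083,"dx":0.011,"dy":0.007,"dz":0.25,"claw":1},{"ax":0,"ay":0,"az":-0.2083,"dx":0.011,"dy":0.007,"dz":0.25,"claw":1}]' 30
python3 - <<'E'
from h import *
d=snap("wrist","pics/w13.png");print(proj(d,np.array([.441,.2415,.076])))
b=blobs(d,(65,100,40),(90,255,255),60,(180,100,340,240))[0];print(b)
for c,st in b: print(plane(d,*c,.076))
go([.4410,.2415,.041],np.pi)
E
```

```text
time_s: 29.42
tcp_pos: [0.4422, 0.2406, 0.2018]
orientation: [-0.002, 0.005, 1.0, -0.0]
wrist_force: [0.5, 0.4, 0.1]
width: 1.001
gripper_force: 0.0
(np.float64(258.05908242414074), np.float64(186.35228248382336))
[([258.7, 183.4], [236, 160, 47, 48, 1761])]
[0.43831147 0.2420919  0.076     ]
d [0.002 0.004 0.804] a [-0.0002 -0.0011 -0.003 ]
```

```bash
python3 -m creep '[{"ax":0,"ay":-0.001,"az":-0.003,"dx":0.006,"dy":0.006,"dz":0.2,"claw":1},{"ax":0,"ay":-0.001,"az":-0.003,"dx":0.006,"dy":0.006,"dz":0.4,"claw":1},{"ax":0,"ay":-0.001,"az":-0.003,"dx":0.006,"dy":0.006,"dz":0.6,"claw":1},{"ax":0,"ay":-0.001,"az":-0.003,"dx":0.006,"dy":0.006,"dz":0.76,"claw":1},{"ax":0,"ay":-0.001,"az":-0.003,"dx":0.006,"dy":0.006,"dz":0.804,"claw":1}]' 30
python3 -m creep '[{"ax":0,"ay":0,"az":0,"dx":0,"dy":0,"dz":0,"claw":0.3},{"ax":0,"ay":0,"az":0,"dx":0,"dy":0,"dz":0,"claw":0.1},{"ax":0,"ay":0,"az":0,"dx":0,"dy":0,"dz":0,"claw":-1},{"ax":0,"ay":0,"az":0,"dx":0,"dy":0,"dz":0,"claw":-1},{"ax":0,"ay":0,"az":0,"dx":0,"dy":0,"dz":0,"claw":-1}]' 30
python3 -m creep '[{"ax":0,"ay":0,"az":0,"dx":0,"dy":0,"dz":-0.2,"claw":-1},{"ax":0,"ay":0,"az":0,"dx":0,"dy":0,"dz":-0.4,"claw":-1},{"ax":0,"ay":0,"az":0,"dx":0,"dy":0,"dz":-0.6,"claw":-1},{"ax":0,"ay":0,"az":0,"dx":0,"dy":0,"dz":-0.6,"claw":-1},{"ax":0,"ay":0,"az":0,"dx":0,"dy":0,"dz":-0.6,"claw":-1}]' 35
python3 - <<'E'
from h import *
s=manip.read_state();go([.6005,-.1636,s["tcp_pos"][2]],np.pi)
d=snap("wrist");T=d["tool_from_camera"];cv2.imwrite("pics/w14.png",d["img"])
b=blobs(d,(65,100,40),(90,255,255),60,(180,100,340,300))[0];print(b)
E
```

```text
time_s: 30.1
tcp_pos: [0.4387, 0.2421, 0.0396]
orientation: [-0.002, -0.001, 1.0, -0.001]
wrist_force: [0.3, -0.6, 0.4]
width: 1.0
gripper_force: 0.0
time_s: 30.72
tcp_pos: [0.4395, 0.2432, 0.0418]
orientation: [0.0, -0.002, 1.0, 0.0]
wrist_force: [0.0, -2.5, 2.3]
width: 0.516
gripper_force: 1.2
time_s: 31.35
tcp_pos: [0.4385, 0.2427, 0.1605]
orientation: [-0.001, -0.002, 1.0, -0.001]
wrist_force: [-0.5, -0.9, -2.8]
width: 0.5
gripper_force: 35.0
d [-8.010e-01 -2.035e+00  1.000e-03] a [-0.0004 -0.0006  0.0014]
[([258.3, 198.9], [227, 192, 64, 24, 303]), ([257.0, 254.3], [209, 230, 98, 42, 3051])]
```

```bash
python3 - <<'E'
from h import *
d=snap("wrist");Tc=np.linalg.inv(d["tool_from_camera"])
for p in ([.023,0,.0418],[.0255,0,.0418],[.023,0,.045],[0,.023,.0418],[0,-.023,.0418],[.022,0,-.034],[-.022,0,-.034]):
    c=Tc@np.append(p,1);print(p,np.round([d["cx"]+d["f"]*c[0]/c[2],d["cy"]+d["f"]*c[1]/c[2]],1))
print(d["img"][182:225:1,258].tolist())
E
python3 -m creep '[{"ax":0,"ay":0,"az":0,"dx":-0.27,"dy":-0.15,"dz":0,"claw":-1},{"ax":0,"ay":0,"az":0,"dx":-0.54,"dy":-0.3,"dz":-0.1,"claw":-1},{"ax":0,"ay":0,"az":0,"dx":-0.7,"dy":-0.5,"dz":-0.1,"claw":-1},{"ax":0,"ay":0,"az":0,"dx":-0.801,"dy":-0.75,"dz":-0.1,"claw":-1},{"ax":0,"ay":0,"az":0,"dx":-0.801,"dy":-0.98,"dz":-0.1,"claw":-1}]' 35
python3 -m creep '[{"ax":0,"ay":0,"az":0.001,"dx":0,"dy":-0.25,"dz":0,"claw":-1},{"ax":0,"ay":0,"az":0.001,"dx":0,"dy":-0.5,"dz":0,"claw":-1},{"ax":0,"ay":0,"az":0.001,"dx":0,"dy":-0.75,"dz":0,"claw":-1},{"ax":0,"ay":0,"az":0.001,"dx":0,"dy":-1,"dz":0,"claw":-1},{"ax":0,"ay":0,"az":0.001,"dx":0,"dy":-1,"dz":0,"claw":-1}]' 35
python3 - <<'E'
from h import *
go([.6005,-.1636,.16],np.pi)
d=snap("wrist","pics/w15.png")
print([proj(d,np.array([x,y,.062])) for x,y in((.5725,-.1356),(.5725,-.1916),(.5725,-.1636))])
E
```

```text
[0.023, 0, 0.0418] [256.8 186.8]
[0.0255, 0, 0.0418] [256.8 183. ]
[0.023, 0, 0.045] [256.8 185.5]
[0, 0.023, 0.0418] [292.4 221.1]
[0, -0.023, 0.0418] [221.3 221.2]
[0.022, 0, -0.034] [256.5 237.2]
[-0.022, 0, -0.034] [256.7 327.7]
[[210, 217, 225], [212, 219, 226], [213, 219, 226], [207, 216, 223], [205, 214, 221], [201, 211, 219], [196, 207, 216], [186, 195, 203], [151, 160, 163], [102, 111, 102], [68, 79, 50], [57, 69, 25], [58, 71, 27], [57, 70, 23], [62, 75, 29], [74, 85, 52], [84, 91, 73], [89, 93, 89], [93, 93, 96], [91, 92, 97], [93, 94, 100], [97, 98, 104], [99, 100, 107], [99, 100, 107], [100, 101, 109], [99, 100, 108], [100, 101, 109], [99, 101, 107], [99, 101, 108], [99, 101, 108], [99, 100, 107], [100, 102, 110], [98, 101, 108], [98, 101, 108], [99, 101, 108], [102, 104, 112], [105, 107, 115], [106, 107, 113], [100, 100, 106], [94, 95, 98], [93, 92, 97], [91, 93, 97], [92, 91, 96]]
time_s: 32.08
tcp_pos: [0.601, 0.0455, 0.1793]
orientation: [-0.001, -0.002, 1.0, -0.001]
wrist_force: [0.3, -0.6, -1.9]
width: 0.495
gripper_force: 35.0
time_s: 32.7
tcp_pos: [0.5994, -0.1585, 0.1796]
orientation: [-0.002, 0.004, 1.0, -0.002]
wrist_force: [-0.7, 0.9, -2.1]
width: 0.5
gripper_force: 35.0
d [-0.006 -0.025  0.098] a [-0.001  -0.0012 -0.0025]
[(np.float64(284.3940446526462), np.float64(159.0425254585394)), (np.float64(217.76611907029593), np.float64(159.60263495422367)), (np.float64(251.060559424888), np.float64(159.32274432228365))]
```

```bash
python3 -m creep '[{"ax":0,"ay":-0.001,"az":-0.0025,"dx":0.004,"dy":-0.025,"dz":0,"claw":-1},{"ax":0,"ay":-0.001,"az":-0.0025,"dx":0.004,"dy":-0.025,"dz":0.1,"claw":-1},{"ax":0,"ay":-0.001,"az":-0.0025,"dx":0.004,"dy":-0.025,"dz":0.25,"claw":-1},{"ax":0,"ay":-0.001,"az":-0.0025,"dx":0.004,"dy":-0.025,"dz":0.32,"claw":-1},{"ax":0,"ay":-0.001,"az":-0.0025,"dx":0.004,"dy":-0.025,"dz":0.32,"claw":-1}]' 35
python3 -m creep '[{"ax":0,"ay":0,"az":0,"dx":0,"dy":0,"dz":0.03,"claw":-1},{"ax":0,"ay":0,"az":0,"dx":0,"dy":0,"dz":0.06,"claw":-1},{"ax":0,"ay":0,"az":0,"dx":0,"dy":0,"dz":0.08,"claw":-1},{"ax":0,"ay":0,"az":0,"dx":0,"dy":0,"dz":0.1,"claw":-1},{"ax":0,"ay":0,"az":0,"dx":0,"dy":0,"dz":0.1,"claw":-1}]' 35
```

```text
time_s: 33.38
tcp_pos: [0.5999, -0.156, 0.1163]
orientation: [0.0, -0.005, 1.0, 0.0]
wrist_force: [0.5, -0.6, -1.0]
width: 0.493
gripper_force: 35.0
time_s: 34.0
tcp_pos: [0.6038, -0.1581, 0.1029]
orientation: [0.005, -0.004, 1.0, -0.0]
wrist_force: [-3.1, 0.1, 20.1]
width: 0.497
gripper_force: 35.2
```

```bash
python3 -m creep '[{"ax":0,"ay":0,"az":0,"dx":0,"dy":0,"dz":-0.05,"claw":-1},{"ax":0,"ay":0,"az":0,"dx":0,"dy":0,"dz":-0.1,"claw":-1},{"ax":0,"ay":0,"az":0,"dx":0,"dy":0,"dz":-0.1,"claw":-1},{"ax":0,"ay":0,"az":0,"dx":0,"dy":0,"dz":-0.1,"claw":-1},{"ax":0,"ay":0,"az":0,"dx":0,"dy":0,"dz":-0.1,"claw":-1}]' 35
python3 - <<'E'
from h import *
go([.5985,-.1636,.115],np.pi)
d=snap("wrist","pics/w16.png")
c=d["img"][100:260,180:340];cv2.imwrite("pics/w16c.png",cv2.resize(c,None,fx=4,fy=3.7,interpolation=cv2.INTER_CUBIC))
print(d["img"][182:200,258].tolist())
E
```

```text
time_s: 34.62
tcp_pos: [0.6001, -0.1569, 0.1167]
orientation: [0.001, -0.005, 1.0, 0.0]
wrist_force: [0.6, 0.2, -3.2]
width: 0.5
gripper_force: 34.9
d [ 0.008 -0.033  0.009] a [0.0001 0.0005 0.0029]
[[34, 32, 34], [32, 32, 32], [34, 33, 32], [34, 33, 31], [37, 40, 32], [48, 56, 32], [59, 70, 32], [63, 75, 30], [65, 77, 28], [66, 79, 31], [66, 79, 32], [66, 79, 31], [71, 85, 36], [79, 94, 51], [92, 101, 75], [97, 102, 95], [100, 101, 104], [101, 102, 107]]
```

View pics/w16c.png

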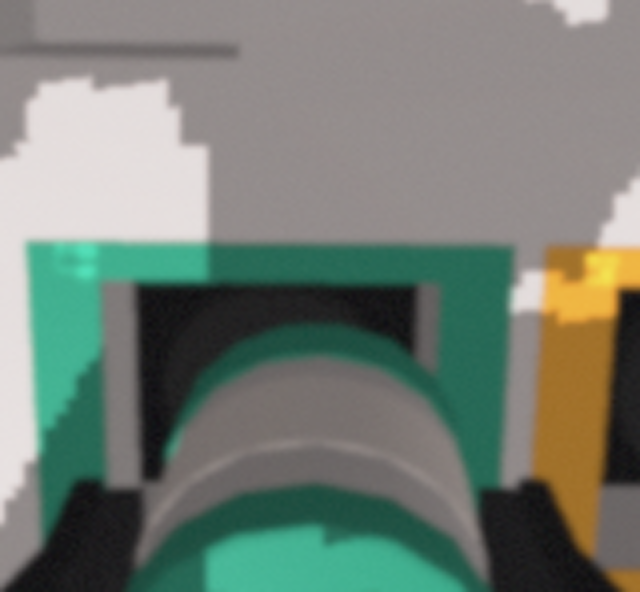

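Crop: the well's rim runs from x=103 to 440, centred at 271, but the cartridge is centred at 317. It needs about 7 mm toward −y.

```bash
python3 -m creep '[{"ax":0,"ay":0,"az":0.003,"dx":-0.002,"dy":-0.036,"dz":0,"claw":-1},{"ax":0,"ay":0,"az":0.003,"dx":-0.002,"dy":-0.036,"dz":0,"claw":-1},{"ax":0,"ay":0,"az":0.003,"dx":-0.002,"dy":-0.036,"dz":0.03,"claw":-1},{"ax":0,"ay":0,"az":0.003,"dx":-0.002,"dy":-0.036,"dz":0.08,"claw":-1},{"ax":0,"ay":0,"az":0.003,"dx":-0.002,"dy":-0.036,"dz":0.1,"claw":-1}]' 35
python3 -m creep '[{"ax":0,"ay":0,"az":0,"dx":0,"dy":0,"dz":0.02,"claw":-1},{"ax":0,"ay":0,"az":0,"dx":0,"dy":0,"dz":0.04,"claw":-1},{"ax":0,"ay":0,"az":0,"dx":0,"dy":0,"dz":0.055,"claw":-1},{"ax":0,"ay":0,"az":0,"dx":0,"dy":0,"dz":0.055,"claw":-1},{"ax":0,"ay":0,"az":0,"dx":0,"dy":0,"dz":0.055,"claw":-1}]' 35
```

```text
time_s: 35.3
tcp_pos: [0.6003, -0.1639, 0.0961]
orientation: [0.0, 0.0, 1.0, 0.0]
wrist_force: [0.1, -0.7, -1.9]
width: 0.495
gripper_force: 34.9
time_s: 35.92
tcp_pos: [0.6012, -0.1643, 0.0866]
orientation: [0.002, 0.0, 1.0, -0.0]
wrist_force: [-1.0, 0.9, -2.3]
width: 0.498
gripper_force: 34.9
```

```bash
python3 -m creep '[{"ax":0,"ay":0,"az":0,"dx":0,"dy":0,"dz":0.015,"claw":-1},{"ax":0,"ay":0,"az":0,"dx":0,"dy":0,"dz":0.03,"claw":-1},{"ax":0,"ay":0,"az":0,"dx":0,"dy":0,"dz":0.045,"claw":-1},{"ax":0,"ay":0,"az":0,"dx":0,"dy":0,"dz":0.06,"claw":-1},{"ax":0,"ay":0,"az":0,"dx":0,"dy":0,"dz":0.06,"claw":-1}]' 45
python3 -m creep '[{"ax":0,"ay":0,"az":0,"dx":0,"dy":0,"dz":0.01,"claw":-1},{"ax":0,"ay":0,"az":0,"dx":0,"dy":0,"dz":0.02,"claw":-1},{"ax":0,"ay":0,"az":0,"dx":0,"dy":0,"dz":0.02,"claw":-1},{"ax":0,"ay":0,"az":0,"dx":0,"dy":0,"dz":0.02,"claw":-1},{"ax":0,"ay":0,"az":0,"dx":0,"dy":0,"dz":0.02,"claw":-1}]' 45
```

```text
time_s: 36.55
tcp_pos: [0.6015, -0.1643, 0.0759]
orientation: [0.002, 0.0, 1.0, 0.0]
wrist_force: [-2.6, 0.9, 7.1]
width: 0.496
gripper_force: 44.8
time_s: 37.17
tcp_pos: [0.6017, -0.1643, 0.0734]
orientation: [0.002, 0.0, 1.0, 0.0]
wrist_force: [-6.0, 2.7, 15.3]
width: 0.497
gripper_force: 44.9
```

```bash
python3 -m creep '[{"ax":0,"ay":0,"az":0,"dx":0,"dy":0,"dz":0.01,"claw":-1},{"ax":0,"ay":0,"az":0,"dx":0,"dy":0,"dz":0.015,"claw":-1},{"ax":0,"ay":0,"az":0,"dx":0,"dy":0,"dz":0.015,"claw":-1},{"ax":0,"ay":0,"az":0,"dx":0,"dy":0,"dz":0.015,"claw":-1},{"ax":0,"ay":0,"az":0,"dx":0,"dy":0,"dz":0.015,"claw":-1}]' 45
```

```text
time_s: 37.8
tcp_pos: [0.602, -0.1643, 0.0732]
orientation: [0.003, 0.0, 1.0, 0.0]
wrist_force: [-11.0, 3.1, 30.9]
width: 0.499
gripper_force: 44.9
```

```bash
python3 -m creep '[{"ax":0,"ay":0,"az":0,"dx":0,"dy":0,"dz":-0.015,"claw":-1},{"ax":0,"ay":0,"az":0,"dx":0,"dy":0,"dz":-0.018,"claw":0.1},{"ax":0,"ay":0,"az":0,"dx":0,"dy":0,"dz":-0.018,"claw":0.3},{"ax":0,"ay":0,"az":0,"dx":0,"dy":0,"dz":-0.018,"claw":0.5},{"ax":0,"ay":0,"az":0,"dx":0,"dy":0,"dz":-0.018,"claw":0.5}]' 35
python3 -m creep '[{"ax":0,"ay":0,"az":0,"dx":0,"dy":0,"dz":-0.15,"claw":0.5},{"ax":0,"ay":0,"az":0,"dx":0,"dy":0,"dz":-0.3,"claw":0.7},{"ax":0,"ay":0,"az":0,"dx":0,"dy":0,"dz":-0.5,"claw":1},{"ax":0,"ay":0,"az":0,"dx":0,"dy":0,"dz":-0.65,"claw":1},{"ax":0,"ay":0,"az":0,"dx":0,"dy":0,"dz":-0.65,"claw":1}]' 35
python3 -m creep '[{"ax":0,"ay":0,"az":0,"dx":0,"dy":0,"dz":0,"claw":1},{"ax":0,"ay":0,"az":0,"dx":0,"dy":0,"dz":0,"claw":1},{"ax":0,"ay":0,"az":0,"dx":0,"dy":0,"dz":0,"claw":1},{"ax":0,"ay":0,"az":0,"dx":0,"dy":0,"dz":0,"claw":1},{"ax":0,"ay":0,"az":0,"dx":0,"dy":0,"dz":0,"claw":1}]' 35
python3 - <<'E'
from h import *
d=snap("wrist","pics/w17.png")
b=blobs(d,(65,100,40),(90,255,255),60,(180,100,340,260));print(b[0])
s=snap("side","pics/s3.png")
print(proj(s,np.array([.6005,-.1636,.107])))
print(blobs(s,(12,150,120),(28,255,255),30,(205,90,240,140))[0])
t=snap("top");print(blobs(t,(12,150,120),(28,255,255),30,(100,180,140,230))[0])
go([.539,.383,.22],np.pi)
E
```

```text
time_s: 38.42
tcp_pos: [0.601, -0.1643, 0.0706]
orientation: [0.001, 0.0, 1.0, 0.0]
wrist_force: [0.2, -0.1, 0.7]
width: 0.728
gripper_force: 0.0
time_s: 39.05
tcp_pos: [0.6023, -0.1648, 0.2036]
orientation: [0.004, 0.0, 1.0, -0.001]
wrist_force: [0.6, 0.0, -0.1]
width: 0.988
gripper_force: 0.0
time_s: 39.67
tcp_pos: [0.6007, -0.1643, 0.2008]
orientation: [0.001, 0.0, 1.0, 0.0]
wrist_force: [-0.1, 0.2, -0.5]
width: 1.003
gripper_force: 0.0
[([258.1, 185.6], [214, 147, 88, 76, 4690])]
(np.float64(283.6442268888354), np.float64(233.71603154090536))
[([226.2, 115.6], [220, 112, 13, 10, 82])]
[([118.8, 199.1], [111, 192, 17, 16, 208])]
d [ 0.309  2.736 -0.096] a [ 0.      0.0009 -0.0001]
```

```bash
for i in 1 2; do python3 -m creep '[{"ax":0,"ay":0,"az":0,"dx":0.05,"dy":0.27,"dz":-0.03,"claw":1},{"ax":0,"ay":0,"az":0,"dx":0.1,"dy":0.55,"dz":-0.04,"claw":1},{"ax":0,"ay":0,"az":0,"dx":0.13,"dy":0.82,"dz":-0.04,"claw":1},{"ax":0,"ay":0,"az":0,"dx":0.15,"dy":1,"dz":-0.04,"claw":1},{"ax":0,"ay":0,"az":0,"dx":0.15,"dy":1,"dz":-0.04,"claw":1}]' 35; done
python3 - <<'E'
from h import *
go([.539,.383,.20],np.pi)
E
```

```text
time_s: 40.45
tcp_pos: [0.5704, 0.04, 0.2091]
orientation: [0.002, -0.003, 1.0, 0.001]
wrist_force: [0.9, -0.3, -0.5]
width: 0.998
gripper_force: 0.0
time_s: 41.08
tcp_pos: [0.5404, 0.2384, 0.2168]
orientation: [0.001, -0.002, 1.0, 0.001]
wrist_force: [-0.5, -1.9, -0.6]
width: 0.999
gripper_force: 0.0
d [0.004 0.723 0.085] a [0.0003 0.0009 0.0013]
```

```bash
python3 -m creep '[{"ax":0,"ay":0,"az":0.001,"dx":0.004,"dy":0.28,"dz":0.085,"claw":1},{"ax":0,"ay":0,"az":0.001,"dx":0.004,"dy":0.56,"dz":0.085,"claw":1},{"ax":0,"ay":0,"az":0.001,"dx":0.004,"dy":0.715,"dz":0.085,"claw":1},{"ax":0,"ay":0,"az":0.001,"dx":0.004,"dy":0.715,"dz":0.085,"claw":1},{"ax":0,"ay":0,"az":0.001,"dx":0.004,"dy":0.715,"dz":0.085,"claw":1}]' 35
python3 - <<'E'
from h import *
d=snap("wrist","pics/w18.png");print(proj(d,np.array([.5385,.383,.076])))
b=blobs(d,(12,130,90),(28,255,255),60,(180,100,340,240))[0];print(b)
for c,st in b: print(plane(d,*c,.076))
go([.5385,.383,.041],np.pi)
E
```

```text
time_s: 41.7
tcp_pos: [0.5416, 0.3757, 0.1996]
orientation: [0.002, 0.004, 1.0, -0.001]
wrist_force: [-1.0, -0.2, -0.2]
width: 1.001
gripper_force: 0.0
(np.float64(265.63943128695576), np.float64(183.8642307617521))
[([265.3, 182.1], [242, 158, 48, 49, 1875])]
[0.53690191 0.38270496 0.076     ]
d [0.019 0.038 0.794] a [-0.0006  0.0011 -0.0024]
```

```bash
python3 -m creep '[{"ax":0,"ay":0,"az":-0.002,"dx":0.013,"dy":0.036,"dz":0.2,"claw":1},{"ax":0,"ay":0,"az":-0.002,"dx":0.013,"dy":0.036,"dz":0.4,"claw":1},{"ax":0,"ay":0,"az":-0.002,"dx":0.013,"dy":0.036,"dz":0.6,"claw":1},{"ax":0,"ay":0,"az":-0.002,"dx":0.013,"dy":0.036,"dz":0.76,"claw":1},{"ax":0,"ay":0,"az":-0.002,"dx":0.013,"dy":0.036,"dz":0.795,"claw":1}]' 35
python3 -m creep '[{"ax":0,"ay":0,"az":0,"dx":0,"dy":0,"dz":0,"claw":0.3},{"ax":0,"ay":0,"az":0,"dx":0,"dy":0,"dz":0,"claw":0.1},{"ax":0,"ay":0,"az":0,"dx":0,"dy":0,"dz":0,"claw":-1},{"ax":0,"ay":0,"az":0,"dx":0,"dy":0,"dz":0,"claw":-1},{"ax":0,"ay":0,"az":0,"dx":0,"dy":0,"dz":0,"claw":-1}]' 35
python3 -m creep '[{"ax":0,"ay":0,"az":0,"dx":0,"dy":0,"dz":0,"claw":-1},{"ax":0,"ay":0,"az":0,"dx":0,"dy":0,"dz":-0.2,"claw":-1},{"ax":0,"ay":0,"az":0,"dx":0,"dy":0,"dz":-0.4,"claw":-1},{"ax":0,"ay":0,"az":0,"dx":0,"dy":0,"dz":-0.65,"claw":-1},{"ax":0,"ay":0,"az":0,"dx":0,"dy":0,"dz":-0.65,"claw":-1}]' 35
python3 - <<'E'
from h import *
d=snap("wrist","pics/w19.png");print(d["img"][180:200,258].tolist())
go([.599,-.0784,.18],np.pi)
E
```

```text
time_s: 42.38
tcp_pos: [0.5377, 0.3828, 0.0389]
orientation: [0.0, -0.0, 1.0, -0.002]
wrist_force: [-0.0, 0.3, 0.1]
width: 1.002
gripper_force: 0.0
time_s: 43.0
tcp_pos: [0.5382, 0.3854, 0.0412]
orientation: [0.002, -0.001, 1.0, -0.0]
wrist_force: [0.5, -2.3, 1.9]
width: 0.516
gripper_force: 1.2
time_s: 43.62
tcp_pos: [0.5397, 0.3882, 0.1754]
orientation: [0.005, -0.001, 1.0, 0.003]
wrist_force: [-0.0, -0.5, -1.9]
width: 0.495
gripper_force: 35.0
[[221, 228, 234], [220, 226, 233], [218, 224, 231], [216, 223, 230], [213, 219, 227], [197, 208, 216], [174, 184, 195], [144, 155, 168], [103, 121, 139], [61, 92, 119], [37, 82, 114], [27, 78, 112], [32, 80, 113], [29, 80, 114], [33, 85, 121], [40, 95, 133], [56, 103, 138], [76, 102, 127], [92, 99, 111], [98, 99, 105]]
d [-0.297 -2.327 -0.042] a [0.0008 0.0018 0.001 ]
```

```bash
python3 -m creep '[{"ax":0,"ay":0,"az":0,"dx":-0.08,"dy":-0.27,"dz":-0.04,"claw":-1},{"ax":0,"ay":0,"az":0,"dx":-0.16,"dy":-0.54,"dz":-0.04,"claw":-1},{"ax":0,"ay":0,"az":0,"dx":-0.24,"dy":-0.81,"dz":-0.04,"claw":-1},{"ax":0,"ay":0,"az":0,"dx":-0.297,"dy":-1,"dz":-0.04,"claw":-1},{"ax":0,"ay":0,"az":0,"dx":-0.297,"dy":-1,"dz":-0.04,"claw":-1}]' 35
python3 -m creep '[{"ax":0,"ay":0,"az":0,"dx":0,"dy":-0.25,"dz":0,"claw":-1},{"ax":0,"ay":0,"az":0,"dx":0,"dy":-0.5,"dz":0,"claw":-1},{"ax":0,"ay":0,"az":0,"dx":0,"dy":-0.75,"dz":0,"claw":-1},{"ax":0,"ay":0,"az":0,"dx":0,"dy":-1,"dz":0,"claw":-1},{"ax":0,"ay":0,"az":0,"dx":0,"dy":-1,"dz":0,"claw":-1}]' 35
python3 -m creep '[{"ax":0,"ay":0,"az":0,"dx":0,"dy":-0.17,"dz":0,"claw":-1},{"ax":0,"ay":0,"az":0,"dx":0,"dy":-0.327,"dz":0,"claw":-1},{"ax":0,"ay":0,"az":0,"dx":0,"dy":-0.327,"dz":0,"claw":-1},{"ax":0,"ay":0,"az":0,"dx":0,"dy":-0.327,"dz":0,"claw":-1},{"ax":0,"ay":0,"az":0,"dx":0,"dy":-0.327,"dz":0,"claw":-1}]' 35
python3 - <<'E'
from h import *
go([.600,-.0788,.097],np.pi)
E
```

```text
time_s: 44.3
tcp_pos: [0.5977, 0.1803, 0.1767]
orientation: [-0.0, 0.003, 1.0, -0.002]
wrist_force: [-0.6, 1.2, -0.7]
width: 0.496
gripper_force: 35.0
time_s: 44.92
tcp_pos: [0.5969, -0.0188, 0.1773]
orientation: [-0.0, 0.002, 1.0, -0.001]
wrist_force: [-0.2, 0.3, -1.3]
width: 0.495
gripper_force: 35.0
time_s: 45.55
tcp_pos: [0.5983, -0.0768, 0.1785]
orientation: [0.001, -0.003, 1.0, 0.001]
wrist_force: [0.0, 0.4, -1.7]
width: 0.496
gripper_force: 35.0
d [-0.008 -0.01   0.407] a [0.0004 0.0007 0.0019]
```

```bash
python3 -m creep '[{"ax":0,"ay":0,"az":0.002,"dx":-0.009,"dy":-0.012,"dz":0.1,"claw":-1},{"ax":0,"ay":0,"az":0.002,"dx":-0.009,"dy":-0.012,"dz":0.2,"claw":-1},{"ax":0,"ay":0,"az":0.002,"dx":-0.009,"dy":-0.012,"dz":0.3,"claw":-1},{"ax":0,"ay":0,"az":0.002,"dx":-0.009,"dy":-0.012,"dz":0.36,"claw":-1},{"ax":0,"ay":0,"az":0.002,"dx":-0.009,"dy":-0.012,"dz":0.4,"claw":-1}]' 35
python3 -m creep '[{"ax":0,"ay":0,"az":0,"dx":0,"dy":0,"dz":0.02,"claw":-1},{"ax":0,"ay":0,"az":0,"dx":0,"dy":0,"dz":0.04,"claw":-1},{"ax":0,"ay":0,"az":0,"dx":0,"dy":0,"dz":0.06,"claw":-1},{"ax":0,"ay":0,"az":0,"dx":0,"dy":0,"dz":0.06,"claw":-1},{"ax":0,"ay":0,"az":0,"dx":0,"dy":0,"dz":0.06,"claw":-1}]' 45
```

```text
time_s: 46.18
tcp_pos: [0.6004, -0.0809, 0.0985]
orientation: [0.001, 0.001, 1.0, 0.0]
wrist_force: [0.4, -0.7, -2.4]
width: 0.495
gripper_force: 35.0
time_s: 46.8
tcp_pos: [0.6006, -0.0817, 0.0872]
orientation: [0.002, 0.002, 1.0, 0.0]
wrist_force: [0.2, -0.6, -1.0]
width: 0.498
gripper_force: 45.0
```

```bash
python3 -m creep '[{"ax":0,"ay":0,"az":0,"dx":0,"dy":0.009,"dz":0.015,"claw":-1},{"ax":0,"ay":0,"az":0,"dx":0,"dy":0.009,"dz":0.03,"claw":-1},{"ax":0,"ay":0,"az":0,"dx":0,"dy":0.009,"dz":0.045,"claw":-1},{"ax":0,"ay":0,"az":0,"dx":0,"dy":0.009,"dz":0.06,"claw":-1},{"ax":0,"ay":0,"az":0,"dx":0,"dy":0.009,"dz":0.06,"claw":-1}]' 45
python3 -m creep '[{"ax":0,"ay":0,"az":0,"dx":0,"dy":0,"dz":0.01,"claw":-1},{"ax":0,"ay":0,"az":0,"dx":0,"dy":0,"dz":0.02,"claw":-1},{"ax":0,"ay":0,"az":0,"dx":0,"dy":0,"dz":0.025,"claw":-1},{"ax":0,"ay":0,"az":0,"dx":0,"dy":0,"dz":0.025,"claw":-1},{"ax":0,"ay":0,"az":0,"dx":0,"dy":0,"dz":0.025,"claw":-1}]' 45
python3 -m creep '[{"ax":0,"ay":0,"az":0,"dx":0,"dy":0,"dz":0.005,"claw":-1},{"ax":0,"ay":0,"az":0,"dx":0,"dy":0,"dz":0.009,"claw":-1},{"ax":0,"ay":0,"az":0,"dx":0,"dy":0,"dz":0.009,"claw":-1},{"ax":0,"ay":0,"az":0,"dx":0,"dy":0,"dz":0.009,"claw":-1},{"ax":0,"ay":0,"az":0,"dx":0,"dy":0,"dz":0.009,"claw":-1}]' 45
```

```text
time_s: 47.42
tcp_pos: [0.6006, -0.0795, 0.0762]
orientation: [0.002, 0.002, 1.0, 0.0]
wrist_force: [-2.8, 0.7, 6.8]
width: 0.493
gripper_force: 45.0
time_s: 48.05
tcp_pos: [0.6007, -0.0796, 0.072]
orientation: [0.002, 0.002, 1.0, 0.0]
wrist_force: [-4.9, 1.7, 11.4]
width: 0.493
gripper_force: 45.0
time_s: 48.68
tcp_pos: [0.601, -0.0795, 0.0719]
orientation: [0.002, 0.002, 1.0, 0.0]
wrist_force: [-7.8, 1.4, 20.4]
width: 0.498
gripper_force: 45.0
```

```bash
python3 -m creep '[{"ax":0,"ay":0,"az":0,"dx":0,"dy":0,"dz":-0.01,"claw":-1},{"ax":0,"ay":0,"az":0,"dx":0,"dy":0,"dz":-0.012,"claw":0.1},{"ax":0,"ay":0,"az":0,"dx":0,"dy":0,"dz":-0.012,"claw":0.2},{"ax":0,"ay":0,"az":0,"dx":0,"dy":0,"dz":-0.012,"claw":0.3},{"ax":0,"ay":0,"az":0,"dx":0,"dy":0,"dz":-0.012,"claw":0.3}]' 35
python3 -m creep '[{"ax":0,"ay":0,"az":0,"dx":0,"dy":0,"dz":-0.15,"claw":0.3},{"ax":0,"ay":0,"az":0,"dx":0,"dy":0,"dz":-0.3,"claw":0.4},{"ax":0,"ay":0,"az":0,"dx":0,"dy":0,"dz":-0.5,"claw":0.4},{"ax":0,"ay":0,"az":0,"dx":0,"dy":0,"dz":-0.75,"claw":0.2},{"ax":0,"ay":0,"az":0,"dx":0,"dy":0,"dz":-1,"claw":0}]' 35
python3 -m creep '[{"ax":0,"ay":0,"az":0.29,"dx":0.3,"dy":0,"dz":-0.3,"claw":0},{"ax":0,"ay":0,"az":0.29,"dx":0.5,"dy":0,"dz":-0.3,"claw":-0.2},{"ax":0,"ay":0,"az":0.29,"dx":0.5,"dy":0,"dz":-0.3,"claw":-0.3},{"ax":0,"ay":0,"az":0.29,"dx":0.5,"dy":0,"dz":-0.3,"claw":-0.3},{"ax":0,"ay":0,"az":0.29,"dx":0.5,"dy":0,"dz":-0.3,"claw":-0.3}]' 12
python3 - <<'E'
from h import *
s=snap("side","pics/s4.png");c=s["img"][130:290,200:340]
cv2.imwrite("pics/s4c.png",cv2.resize(c,None,fx=4,fy=3.7,interpolation=cv2.INTER_CUBIC))
t=snap("top");cv2.imwrite("pics/t4.png",t["img"])
for n,y in(("amber",-.0784),("mint",-.1636)):
    for z in(.107,.116): print(n,z,proj(t,np.array([.6005,y,z])),proj(s,np.array([.6005,y,z])))
for d,b in((t,(270,130,345,200)),(s,(255,170,330,270))):
  for n,lo,hi in(("amb",(12,130,90),(28,255,255)),("mint",(65,100,40),(90,255,255))): print(n,blobs(d,lo,hi,20,b)[0])
go([.700,-.0787,.33],np.pi/2)
E
```

```text
time_s: 49.3
tcp_pos: [0.6004, -0.0799, 0.0703]
orientation: [0.001, 0.002, 1.0, -0.0]
wrist_force: [0.4, 0.6, -0.5]
width: 0.647
gripper_force: 0.0
time_s: 49.92
tcp_pos: [0.5996, -0.0799, 0.2719]
orientation: [0.001, 0.002, 1.0, 0.0]
wrist_force: [1.1, -0.1, -0.4]
width: 0.568
gripper_force: 0.0
time_s: 50.55
tcp_pos: [0.4995, -0.0795, 0.3304]
orientation: [0.001, 0.444, 0.896, 0.001]
wrist_force: [0.2, -0.9, -0.3]
width: 0.351
gripper_force: 0.0
amber 0.107 (np.float64(291.5731126396755), np.float64(175.40135584872462)) (np.float64(275.29150372716214), np.float64(207.73017222596752))
amber 0.116 (np.float64(291.8897293377965), np.float64(174.71108903336193)) (np.float64(275.51409270237133), np.float64(205.6828070258209))
mint 0.107 (np.float64(323.69224615423013), np.float64(175.69893954960517)) (np.float64(283.6442268888354), np.float64(233.71603154090536))
mint 0.116 (np.float64(324.2722193355462), np.float64(175.01202015119014)) (np.float64(283.9437907106661), np.float64(231.7447780733059))
amb [([287.4, 172.8], [284, 167, 8, 13, 69])]
mint []
amb [([274.9, 215.1], [260, 202, 31, 30, 373])]
mint [([283.4, 241.6], [267, 227, 33, 32, 481])]
d [-0.609  0.796  0.004] a [0.0009 0.0003 0.209 ]
```

```bash
python3 -m creep '[{"ax":0,"ay":0,"az":0.209,"dx":-0.18,"dy":0.25,"dz":0,"claw":-0.42},{"ax":0,"ay":0,"az":0.209,"dx":-0.36,"dy":0.5,"dz":0,"claw":-0.42},{"ax":0,"ay":0,"az":0.209,"dx":-0.55,"dy":0.7,"dz":0,"claw":-0.42},{"ax":0,"ay":0,"az":0.209,"dx":-0.605,"dy":0.79,"dz":0,"claw":-0.42},{"ax":0,"ay":0,"az":0.209,"dx":-0.605,"dy":0.79,"dz":0,"claw":-0.42}]' 12
python3 -m creep '[{"ax":0,"ay":0,"az":0,"dx":0,"dy":0,"dz":0,"claw":-0.42},{"ax":0,"ay":0,"az":0,"dx":0,"dy":0,"dz":0,"claw":-0.42},{"ax":0,"ay":0,"az":0,"dx":0,"dy":0,"dz":0,"claw":-0.42},{"ax":0,"ay":0,"az":0,"dx":0,"dy":0,"dz":0,"claw":-0.42},{"ax":0,"ay":0,"az":0,"dx":0,"dy":0,"dz":0,"claw":-0.42}]' 12
python3 - <<'E'
from h import *
d=snap("wrist","pics/w20.png");P=np.array([.6975,-.0787,.235]);u,v=map(int,proj(d,P+[0,.03,0]));print(u,v,proj(d,P))
for k in(0,-10):print(d["img"][v+k,u-20:u+21].mean(1).astype(int).tolist())
go([.6975,-.0787,.215],np.pi/2)
E
```

```text
time_s: 51.28
tcp_pos: [0.6996, -0.0783, 0.329]
orientation: [0.0, 0.706, 0.708, 0.0]
wrist_force: [-1.7, -0.5, 0.5]
width: 0.295
gripper_force: 0.0
time_s: 51.9
tcp_pos: [0.6986, -0.079, 0.3311]
orientation: [0.001, 0.707, 0.707, 0.001]
wrist_force: [0.3, 1.2, 0.0]
width: 0.29
gripper_force: 0.0
256 158 (np.float64(256.67296786400544), np.float64(195.85420599321674))
[170, 208, 225, 229, 231, 230, 230, 231, 230, 231, 231, 231, 230, 227, 208, 150, 92, 72, 75, 80, 86, 91, 95, 99, 98, 97, 104, 130, 162, 182, 190, 190, 192, 202, 217, 227, 229, 228, 226, 225, 226]
[186, 220, 229, 230, 230, 230, 230, 230, 231, 231, 230, 231, 231, 226, 206, 151, 94, 71, 76, 80, 86, 91, 95, 98, 99, 98, 100, 117, 152, 178, 188, 190, 192, 198, 216, 227, 230, 230, 231, 232, 233]
d [ 0.001 -0.007  0.58 ] a [ 0.001  -0.     -0.0001]
```

```bash
python3 -m creep '[{"ax":0,"ay":0,"az":0,"dx":0.001,"dy":-0.005,"dz":0.15,"claw":-0.42},{"ax":0,"ay":0,"az":0,"dx":0.001,"dy":-0.005,"dz":0.3,"claw":-0.42},{"ax":0,"ay":0,"az":0,"dx":0.001,"dy":-0.005,"dz":0.45,"claw":-0.42},{"ax":0,"ay":0,"az":0,"dx":0.001,"dy":-0.005,"dz":0.55,"claw":-0.42},{"ax":0,"ay":0,"az":0,"dx":0.001,"dy":-0.005,"dz":0.58,"claw":-0.42}]' 12
python3 -m creep '[{"ax":0,"ay":0,"az":0,"dx":0,"dy":0,"dz":0,"claw":-1},{"ax":0,"ay":0,"az":0,"dx":0,"dy":0,"dz":0,"claw":-1},{"ax":0,"ay":0,"az":0,"dx":0,"dy":0,"dz":0,"claw":-1},{"ax":0,"ay":0,"az":0,"dx":0,"dy":0,"dz":0,"claw":-1},{"ax":0,"ay":0,"az":0,"dx":0,"dy":0,"dz":0,"claw":-1}]' 12
python3 -m creep '[{"ax":0,"ay":0,"az":0,"dx":0,"dy":-0.178,"dz":-0.04,"claw":-1},{"ax":0,"ay":0,"az":0,"dx":0,"dy":-0.36,"dz":-0.043,"claw":-1},{"ax":0,"ay":0,"az":0,"dx":0,"dy":-0.539,"dz":-0.01,"claw":-1},{"ax":0,"ay":0,"az":0,"dx":0,"dy":-0.707,"dz":0.058,"claw":-1},{"ax":0,"ay":0,"az":0,"dx":0,"dy":-0.859,"dz":0.158,"claw":-1}]' 15
python3 -m creep '[{"ax":0,"ay":0,"az":0,"dx":0,"dy":-0.129,"dz":0.129,"claw":-1},{"ax":0,"ay":0,"az":0,"dx":0,"dy":-0.23,"dz":0.28,"claw":-1},{"ax":0,"ay":0,"az":0,"dx":0,"dy":-0.299,"dz":0.448,"claw":-1},{"ax":0,"ay":0,"az":0,"dx":0,"dy":-0.323,"dz":0.54,"claw":-1},{"ax":0,"ay":0,"az":0,"dx":0,"dy":-0.333,"dz":0.6,"claw":-1}]' 15
```

```text
time_s: 52.58
tcp_pos: [0.6976, -0.0787, 0.2136]
orientation: [0.0, 0.707, 0.707, 0.0]
wrist_force: [0.5, 0.6, -0.1]
width: 0.288
gripper_force: 0.0
time_s: 53.2
tcp_pos: [0.6989, -0.0789, 0.2162]
orientation: [0.002, 0.707, 0.707, 0.002]
wrist_force: [-0.0, -0.4, 5.2]
width: 0.108
gripper_force: 12.0
time_s: 53.82
tcp_pos: [0.5265, -0.0783, 0.1837]
orientation: [0.002, 0.707, 0.707, 0.003]
wrist_force: [5.9, 0.2, -3.6]
width: 0.106
gripper_force: 15.0
time_s: 54.45
tcp_pos: [0.4608, -0.0781, 0.0622]
orientation: [0.001, 0.707, 0.707, 0.002]
wrist_force: [2.4, 1.7, 0.8]
width: 0.108
gripper_force: 15.0
```

```bash
python3 -m creep '[{"ax":0,"ay":0,"az":0,"dx":0,"dy":0,"dz":0.015,"claw":-1},{"ax":0,"ay":0,"az":0,"dx":0,"dy":0,"dz":0.025,"claw":-1},{"ax":0,"ay":0,"az":0,"dx":0,"dy":0,"dz":0.025,"claw":-1},{"ax":0,"ay":0,"az":0,"dx":0,"dy":0,"dz":0.025,"claw":-1},{"ax":0,"ay":0,"az":0,"dx":0,"dy":0,"dz":0.025,"claw":-1}]' 20
python3 -m creep '[{"ax":0,"ay":0,"az":0,"dx":0,"dy":0,"dz":0.005,"claw":-1},{"ax":0,"ay":0,"az":0,"dx":0,"dy":0,"dz":0.012,"claw":-1},{"ax":0,"ay":0,"az":0,"dx":0,"dy":0,"dz":0.012,"claw":-1},{"ax":0,"ay":0,"az":0,"dx":0,"dy":0,"dz":0.012,"claw":-1},{"ax":0,"ay":0,"az":0,"dx":0,"dy":0,"dz":0.012,"claw":-1}]' 20
```

```text
time_s: 55.08
tcp_pos: [0.4606, -0.0781, 0.0591]
orientation: [0.001, 0.707, 0.707, 0.002]
wrist_force: [-1.3, 2.7, 9.1]
width: 0.107
gripper_force: 20.0
time_s: 55.7
tcp_pos: [0.4606, -0.0783, 0.0581]
orientation: [0.001, 0.707, 0.707, 0.002]
wrist_force: [-5.4, 3.1, 27.0]
width: 0.106
gripper_force: 20.1
```

```bash
python3 -m creep '[{"ax":0,"ay":0,"az":0,"dx":0,"dy":0,"dz":-0.02,"claw":-0.6},{"ax":0,"ay":0,"az":0,"dx":0,"dy":0,"dz":-0.02,"claw":-0.45},{"ax":0,"ay":0,"az":0,"dx":0,"dy":0,"dz":-0.02,"claw":-0.42},{"ax":0,"ay":0,"az":0,"dx":0,"dy":0,"dz":-0.2,"claw":-0.42},{"ax":0,"ay":0,"az":0,"dx":0,"dy":0,"dz":-0.5,"claw":-0.42}]' 20
python3 -m creep '[{"ax":0,"ay":0,"az":0,"dx":0,"dy":0,"dz":-0.3,"claw":0},{"ax":0,"ay":0,"az":0.1,"dx":-0.2,"dy":0.05,"dz":-0.6,"claw":0.3},{"ax":0,"ay":0,"az":0.216,"dx":-0.5,"dy":0.1,"dz":-0.6,"claw":0.3},{"ax":0,"ay":0,"az":0.216,"dx":-0.8,"dy":0.2,"dz":-0.6,"claw":0.3},{"ax":0,"ay":0,"az":0.216,"dx":-1,"dy":0.3,"dz":-0.6,"claw":0.3}]' 30
python3 - <<'E'
from h import *
go([.519,-.390,.28],np.radians(51.2))
t=snap("top","pics/t5.png")
for c,st in blobs(t,(0,150,100),(8,255,255),30,(380,180,440,230))[0]: print(c,st)
print(blobs(t,(12,110,90),(32,255,255),6,(238,200,345,218))[0])
E
```

```text
time_s: 56.32
tcp_pos: [0.4577, -0.0786, 0.1543]
orientation: [-0.001, 0.707, 0.707, -0.002]
wrist_force: [1.5, 0.8, -0.5]
width: 0.288
gripper_force: 0.0
time_s: 56.95
tcp_pos: [0.5189, -0.2815, 0.2754]
orientation: [0.001, 0.904, 0.428, 0.001]
wrist_force: [0.8, -0.1, 0.5]
width: 0.645
gripper_force: 0.0
d [-0.42   0.344 -0.023] a [ 0.0007 -0.0003 -0.0026]
[([290.3, 201.0], [286, 200, 9, 3, 25]), ([249.8, 205.5], [247, 205, 7, 2, 13]), ([331.3, 206.2], [328, 205, 7, 3, 17]), ([249.5, 210.3], [246, 209, 8, 4, 26]), ([331.3, 211.1], [328, 210, 8, 4, 23])]
```

```bash
python3 -m creep '[{"ax":0,"ay":0,"az":-0.002,"dx":-0.2,"dy":0.17,"dz":-0.02,"claw":0.5},{"ax":0,"ay":0,"az":-0.002,"dx":-0.42,"dy":0.344,"dz":-0.02,"claw":0.5},{"ax":0,"ay":0,"az":-0.002,"dx":-0.42,"dy":0.344,"dz":-0.02,"claw":0.5},{"ax":0,"ay":0,"az":-0.002,"dx":-0.42,"dy":0.344,"dz":-0.02,"claw":0.5},{"ax":0,"ay":0,"az":-0.002,"dx":-0.42,"dy":0.344,"dz":-0.02,"claw":0.5}]' 40
python3 - <<'E'
from h import *
d=snap("wrist","pics/w21.png");g=cv2.cvtColor(d["img"],cv2.COLOR_BGR2HSV)
m=cv2.inRange(g,(0,150,150),(8,255,255));m[230:]=0
c=max(cv2.findContours(m,0,1)[0],key=cv2.contourArea);r=cv2.minAreaRect(c);print(r,plane(d,*r[0],.142))
go([.5188,-.3900,.0945],np.radians(51.2))
E
```

```text
time_s: 57.62
tcp_pos: [0.5207, -0.3854, 0.279]
orientation: [-0.0, 0.9, 0.435, 0.001]
wrist_force: [0.5, -0.3, -0.2]
width: 0.752
gripper_force: 0.0
((260.0, 185.5), (27.0, 28.0), 90.0) [ 0.52069712 -0.38833124  0.142     ]
d [-0.026  0.005  0.924] a [ 0.0005 -0.0008  0.0022]
```

```bash
python3 -m creep '[{"ax":0,"ay":0,"az":0.002,"dx":-0.018,"dy":0.003,"dz":0.3,"claw":0.5},{"ax":0,"ay":0,"az":0.002,"dx":-0.018,"dy":0.003,"dz":0.5,"claw":0.5},{"ax":0,"ay":0,"az":0.002,"dx":-0.018,"dy":0.003,"dz":0.7,"claw":0.5},{"ax":0,"ay":0,"az":0.002,"dx":-0.018,"dy":0.003,"dz":0.9,"claw":0.5},{"ax":0,"ay":0,"az":0.002,"dx":-0.018,"dy":0.003,"dz":0.924,"claw":0.5}]' 40
python3 -m creep '[{"ax":0,"ay":0,"az":0,"dx":0,"dy":0,"dz":0,"claw":0},{"ax":0,"ay":0,"az":0,"dx":0,"dy":0,"dz":0,"claw":-0.3},{"ax":0,"ay":0,"az":0,"dx":0,"dy":0,"dz":0,"claw":-1},{"ax":0,"ay":0,"az":0,"dx":0,"dy":0,"dz":0,"claw":-1},{"ax":0,"ay":0,"az":0,"dx":0,"dy":0,"dz":0,"claw":-1}]' 40
python3 -m creep '[{"ax":0,"ay":0,"az":0,"dx":0,"dy":0,"dz":0,"claw":-1},{"ax":0,"ay":0,"az":0,"dx":0,"dy":0,"dz":0,"claw":-1},{"ax":0,"ay":0,"az":0,"dx":0,"dy":0,"dz":0,"claw":-1},{"ax":0,"ay":0,"az":0,"dx":0,"dy":0,"dz":0,"claw":-1},{"ax":0,"ay":0,"az":0,"dx":0,"dy":0,"dz":0,"claw":-1}]' 50
python3 -m creep '[{"ax":0,"ay":0,"az":0,"dx":0,"dy":0,"dz":-0.2,"claw":-1},{"ax":0,"ay":0,"az":0,"dx":0,"dy":0,"dz":-0.4,"claw":-1},{"ax":0,"ay":0,"az":0,"dx":0,"dy":0,"dz":-0.6,"claw":-1},{"ax":0,"ay":0,"az":0,"dx":0,"dy":0,"dz":-0.6,"claw":-1},{"ax":0,"ay":0,"az":0,"dx":0,"dy":0,"dz":-0.6,"claw":-1}]' 50
python3 - <<'E'
from h import *
d=snap("wrist","pics/w22.png");print(d["img"][188:212,258].tolist());print(d["img"][201,240:280,2].tolist())
go([.520,-.187,.21],np.radians(183))
E
```

```text
time_s: 58.3
tcp_pos: [0.5179, -0.3878, 0.092]
orientation: [-0.002, 0.902, 0.432, 0.0]
wrist_force: [-0.3, -0.1, 0.5]
width: 0.752
gripper_force: 0.0
time_s: 58.92
tcp_pos: [0.5191, -0.3906, 0.0951]
orientation: [0.001, 0.902, 0.431, 0.002]
wrist_force: [-0.1, 1.0, 2.5]
width: 0.315
gripper_force: 40.0
time_s: 59.55
tcp_pos: [0.5191, -0.3906, 0.0951]
orientation: [0.001, 0.902, 0.431, 0.002]
wrist_force: [-0.2, 1.1, 4.7]
width: 0.319
gripper_force: 50.0
time_s: 60.18
tcp_pos: [0.5179, -0.3896, 0.213]
orientation: [-0.001, 0.902, 0.431, 0.001]
wrist_force: [-0.5, 0.4, -1.6]
width: 0.317
gripper_force: 50.0
[[46, 67, 95], [48, 68, 97], [47, 69, 100], [52, 76, 111], [60, 89, 128], [69, 102, 149], [76, 113, 162], [83, 117, 167], [97, 117, 155], [109, 115, 134], [118, 115, 121], [122, 116, 119], [121, 116, 118], [121, 116, 118], [119, 115, 116], [115, 110, 112], [105, 101, 107], [88, 84, 99], [62, 60, 83], [43, 43, 74], [34, 33, 93], [35, 34, 116], [34, 33, 123], [34, 33, 124]]
[184, 184, 184, 185, 182, 172, 149, 120, 103, 101, 100, 98, 98, 98, 100, 104, 107, 113, 118, 123, 126, 126, 125, 122, 124, 127, 130, 140, 156, 170, 176, 175, 175, 175, 175, 175, 175, 175, 175, 178]
d [ 0.795 -0.627  0.014] a [ 3.000e-04 -8.000e-04 -7.327e-01]
```

```bash
python3 -m creep '[{"ax":0,"ay":0,"az":-0.29,"dx":0.26,"dy":-0.21,"dz":0,"claw":-1},{"ax":0,"ay":0,"az":-0.29,"dx":0.53,"dy":-0.42,"dz":0,"claw":-1},{"ax":0,"ay":0,"az":-0.29,"dx":0.78,"dy":-0.62,"dz":0,"claw":-1},{"ax":0,"ay":0,"az":-0.29,"dx":0.78,"dy":-0.62,"dz":0,"claw":-1},{"ax":0,"ay":0,"az":-0.29,"dx":0.78,"dy":-0.62,"dz":0,"claw":-1}]' 50
python3 -m creep '[{"ax":0,"ay":0,"az":-0.29,"dx":0,"dy":0,"dz":0,"claw":-1},{"ax":0,"ay":0,"az":-0.29,"dx":0,"dy":0,"dz":0,"claw":-1},{"ax":0,"ay":0,"az":-0.29,"dx":0,"dy":0,"dz":0,"claw":-1},{"ax":0,"ay":0,"az":-0.29,"dx":0,"dy":0,"dz":0,"claw":-1},{"ax":0,"ay":0,"az":-0.29,"dx":0,"dy":0,"dz":0,"claw":-1}]' 50
python3 - <<'E'
from h import *
go([.5193,-.190,.1915],np.radians(178))
E
```

```text
time_s: 60.85
tcp_pos: [0.5193, -0.1884, 0.2127]
orientation: [-0.001, 0.617, 0.787, 0.0]
wrist_force: [0.6, -0.9, -1.8]
width: 0.316
gripper_force: 50.0
time_s: 61.48
tcp_pos: [0.5189, -0.1908, 0.2125]
orientation: [-0.0, 0.209, 0.978, 0.0]
wrist_force: [-0.8, -0.1, -1.7]
width: 0.317
gripper_force: 50.0
d [-0.     0.004  0.105] a [ 0.0003 -0.0003 -0.1233]
```

```bash
python3 -m creep '[{"ax":0,"ay":0,"az":-0.1233,"dx":0,"dy":0.004,"dz":0.1,"claw":-1},{"ax":0,"ay":0,"az":-0.1233,"dx":0,"dy":0.004,"dz":0.105,"claw":-1},{"ax":0,"ay":0,"az":-0.1233,"dx":0,"dy":0.004,"dz":0.105,"claw":-1},{"ax":0,"ay":0,"az":-0.1233,"dx":0,"dy":0.004,"dz":0.105,"claw":-1},{"ax":0,"ay":0,"az":-0.1233,"dx":0,"dy":0.004,"dz":0.105,"claw":-1}]' 50
python3 - <<'E'
from h import *
d=snap("wrist","pics/w23.png");s=manip.read_state()
b,m=blobs(d,(12,110,60),(32,255,255),5,(230,160,290,215));print(b,s["tcp_pos"],s["orientation"])
for c in cv2.findContours(m,0,1)[0]: print(cv2.minAreaRect(c))
print(d["img"][170:208,258,2].tolist())
E
```

```text
time_s: 62.1
tcp_pos: [0.5204, -0.1904, 0.1935]
orientation: [0.001, 0.021, 1.0, 0.0]
wrist_force: [0.1, -0.4, -0.7]
width: 0.318
gripper_force: 50.0
[([259.1, 177.5], [247, 171, 25, 13, 243]), ([258.9, 189.9], [248, 186, 23, 10, 195])] [ 0.52046966 -0.19041605  0.19360272] [1.47667642e-03 2.06478665e-02 9.99785719e-01 1.41819907e-05]
((259.0, 190.5), (9.0, 22.0), 90.0)
((259.0, 177.0), (12.0, 24.0), 90.0)
[105, 137, 190, 222, 229, 229, 230, 230, 230, 229, 222, 187, 122, 58, 28, 44, 76, 110, 132, 143, 146, 145, 145, 145, 143, 138, 121, 97, 84, 80, 80, 81, 80, 81, 79, 77, 65, 56]
```

```bash
python3 -m creep '[{"ax":0,"ay":0,"az":0,"dx":0,"dy":0.003,"dz":0.06,"claw":-1},{"ax":0,"ay":0,"az":0,"dx":0,"dy":0.003,"dz":0.12,"claw":-1},{"ax":0,"ay":0,"az":0,"dx":0,"dy":0.003,"dz":0.17,"claw":-1},{"ax":0,"ay":0,"az":0,"dx":0,"dy":0.003,"dz":0.19,"claw":-1},{"ax":0,"ay":0,"az":0,"dx":0,"dy":0.003,"dz":0.195,"claw":-1}]' 50
python3 -m creep '[{"ax":0,"ay":0,"az":0,"dx":0,"dy":0,"dz":0.005,"claw":-1},{"ax":0,"ay":0,"az":0,"dx":0,"dy":0,"dz":0.01,"claw":-1},{"ax":0,"ay":0,"az":0,"dx":0,"dy":0,"dz":0.01,"claw":-1},{"ax":0,"ay":0,"az":0,"dx":0,"dy":0,"dz":0.01,"claw":-1},{"ax":0,"ay":0,"az":0,"dx":0,"dy":0,"dz":0.01,"claw":-1}]' 50
```

```text
time_s: 62.78
tcp_pos: [0.5205, -0.1899, 0.1542]
orientation: [0.001, 0.02, 1.0, 0.0]
wrist_force: [-0.1, -0.6, -1.7]
width: 0.316
gripper_force: 50.0
time_s: 63.4
tcp_pos: [0.5207, -0.1899, 0.1527]
orientation: [0.002, 0.02, 1.0, 0.0]
wrist_force: [0.2, 0.3, -1.0]
width: 0.319
gripper_force: 50.0
```

```bash
for i in 1 2; do python3 -m creep '[{"ax":0,"ay":0,"az":0.058,"dx":0.0003,"dy":-0.002,"dz":0,"claw":-1},{"ax":0,"ay":0,"az":0.116,"dx":0.001,"dy":-0.0045,"dz":0,"claw":-1},{"ax":0,"ay":0,"az":0.174,"dx":0.002,"dy":-0.0065,"dz":0,"claw":-1},{"ax":0,"ay":0,"az":0.232,"dx":0.0033,"dy":-0.0083,"dz":0,"claw":-1},{"ax":0,"ay":0,"az":0.29,"dx":0.0048,"dy":-0.0099,"dz":0,"claw":-1}]' 55; python3 -c "
from cell import manip
print(manip.read_state()['wrist_torque'])"; done
python3 -m creep '[{"ax":0,"ay":0,"az":0,"dx":0,"dy":0,"dz":0,"claw":-1},{"ax":0,"ay":0,"az":0,"dx":0,"dy":0,"dz":0,"claw":-1},{"ax":0,"ay":0,"az":0,"dx":0,"dy":0,"dz":0,"claw":-1},{"ax":0,"ay":0,"az":0,"dx":0,"dy":0,"dz":0,"claw":-1},{"ax":0,"ay":0,"az":0,"dx":0,"dy":0,"dz":0,"claw":-1}]' 55
python3 -c "
from cell import manip
print(manip.read_state()['wrist_torque'])"
```

```text
time_s: 64.03
tcp_pos: [0.5188, -0.1914, 0.1526]
orientation: [0.0, 0.46, 0.888, 0.001]
wrist_force: [-2.7, 0.5, -0.8]
width: 0.319
gripper_force: 55.0
[0.18066044 0.52350702 0.04857711]
time_s: 64.65
tcp_pos: [0.5165, -0.1913, 0.1526]
orientation: [-0.0, 0.804, 0.595, 0.001]
wrist_force: [-1.9, 1.4, 0.9]
width: 0.317
gripper_force: 55.0
[0.34469065 0.60348775 0.12799472]
time_s: 65.28
tcp_pos: [0.5167, -0.1915, 0.1524]
orientation: [-0.0, 0.802, 0.597, 0.001]
wrist_force: [-2.8, 2.9, 3.2]
width: 0.319
gripper_force: 55.0
[1.03023553 1.23489183 0.0830667 ]
```

```bash
python3 -m creep '[{"ax":0,"ay":0,"az":0.015,"dx":0,"dy":0,"dz":0,"claw":-1},{"ax":0,"ay":0,"az":0.03,"dx":0,"dy":0,"dz":0,"claw":-1},{"ax":0,"ay":0,"az":0.03,"dx":0,"dy":0,"dz":0,"claw":-1},{"ax":0,"ay":0,"az":0.03,"dx":0,"dy":0,"dz":0,"claw":-1},{"ax":0,"ay":0,"az":0.03,"dx":0,"dy":0,"dz":0,"claw":-1}]' 55
python3 -c "
from cell import manip
print(manip.read_state()['wrist_torque'])"
python3 -m creep '[{"ax":0,"ay":0,"az":-0.03,"dx":0,"dy":0,"dz":0,"claw":-1},{"ax":0,"ay":0,"az":-0.03,"dx":0,"dy":0,"dz":-0.05,"claw":-1},{"ax":0,"ay":0,"az":-0.03,"dx":0,"dy":0,"dz":-0.1,"claw":-1},{"ax":0,"ay":0,"az":-0.03,"dx":0,"dy":0,"dz":-0.15,"claw":-1},{"ax":0,"ay":0,"az":-0.03,"dx":0,"dy":0,"dz":-0.2,"claw":-1}]' 55
python3 -m creep '[{"ax":0,"ay":0,"az":0,"dx":0,"dy":0,"dz":0,"claw":-1},{"ax":0,"ay":0,"az":0,"dx":0,"dy":0,"dz":0,"claw":-1},{"ax":0,"ay":0,"az":0,"dx":0,"dy":0,"dz":0,"claw":-1},{"ax":0,"ay":0,"az":0,"dx":0,"dy":0,"dz":0,"claw":-1},{"ax":0,"ay":0,"az":0,"dx":0,"dy":0,"dz":0,"claw":-1}]' 55
python3 - <<'E'
from h import *
d=snap("wrist","pics/w24.png");s=manip.read_state();o=rot(s["orientation"]).as_matrix()[:,0];print("yaw",np.degrees(np.arctan2(o[1],o[0])),s["tcp_pos"])
b,m=blobs(d,(12,110,60),(32,255,255),5,(230,155,290,215));print(b)
for c in cv2.findContours(m,0,1)[0]: print(cv2.minAreaRect(c))
go([.5204,.030,.2],np.radians(178))
E
```

```text
time_s: 65.9
tcp_pos: [0.5166, -0.1914, 0.1524]
orientation: [-0.0, 0.829, 0.559, 0.001]
wrist_force: [-3.9, 3.6, 2.7]
width: 0.316
gripper_force: 55.0
[1.08808976 1.41315105 0.26797302]
time_s: 66.53
tcp_pos: [0.5177, -0.1926, 0.1937]
orientation: [0.002, 0.803, 0.597, 0.002]
wrist_force: [-0.0, 0.6, -1.7]
width: 0.32
gripper_force: 55.0
time_s: 67.15
tcp_pos: [0.5172, -0.1922, 0.1924]
orientation: [0.001, 0.802, 0.597, 0.001]
wrist_force: [0.4, 0.6, -2.4]
width: 0.319
gripper_force: 55.0
yaw 73.28802477139946 [ 0.51722156 -0.19218954  0.19243883]
[([254.3, 177.9], [244, 171, 24, 16, 240]), ([257.9, 189.7], [246, 183, 24, 14, 217])]
((258.1461486816406, 190.3692169189453), (10.787812232971191, 23.768268585205078), 74.74488067626953)
((254.3500213623047, 177.05001831054688), (11.70042896270752, 24.03331184387207), 71.56504821777344)
d [ 1.069 -0.304 -0.038] a [ 0.0008  0.0006 -0.5817]
```

```bash
python3 -m creep '[{"ax":0,"ay":0,"az":-0.29,"dx":0.25,"dy":-0.07,"dz":-0.04,"claw":-1},{"ax":0,"ay":0,"az":-0.29,"dx":0.5,"dy":-0.14,"dz":-0.04,"claw":-1},{"ax":0,"ay":0,"az":-0.29,"dx":0.75,"dy":-0.21,"dz":-0.04,"claw":-1},{"ax":0,"ay":0,"az":-0.29,"dx":0.99,"dy":-0.28,"dz":-0.04,"claw":-1},{"ax":0,"ay":0,"az":-0.29,"dx":1,"dy":-0.29,"dz":-0.04,"claw":-1}]' 55
python3 -m creep '[{"ax":0,"ay":0,"az":-0.29,"dx":0,"dy":0,"dz":0,"claw":-1},{"ax":0,"ay":0,"az":-0.29,"dx":0,"dy":0,"dz":0,"claw":-1},{"ax":0,"ay":0,"az":-0.29,"dx":0,"dy":0,"dz":0,"claw":-1},{"ax":0,"ay":0,"az":-0.29,"dx":0,"dy":0,"dz":0,"claw":-1},{"ax":0,"ay":0,"az":-0.29,"dx":0,"dy":0,"dz":0,"claw":-1}]' 55
python3 - <<'E'
from h import *
go([.5209,.0303,.1935],np.radians(178))
E
```

```text
time_s: 67.82
tcp_pos: [0.5191, 0.0212, 0.2005]
orientation: [0.001, 0.452, 0.892, 0.002]
wrist_force: [-0.0, -0.8, -2.0]
width: 0.318
gripper_force: 55.0
time_s: 68.45
tcp_pos: [0.5192, 0.0159, 0.2006]
orientation: [0.001, 0.018, 1.0, 0.0]
wrist_force: [1.1, -0.5, -2.3]
width: 0.321
gripper_force: 55.0
d [-0.006  0.072  0.035] a [ 0.      0.0009 -0.0001]
```

```bash
python3 -m creep '[{"ax":0,"ay":0,"az":0,"dx":-0.006,"dy":0.072,"dz":0.035,"claw":-1},{"ax":0,"ay":0,"az":0,"dx":-0.006,"dy":0.072,"dz":0.035,"claw":-1},{"ax":0,"ay":0,"az":0,"dx":-0.006,"dy":0.072,"dz":0.035,"claw":-1},{"ax":0,"ay":0,"az":0,"dx":-0.006,"dy":0.072,"dz":0.035,"claw":-1},{"ax":0,"ay":0,"az":0,"dx":-0.006,"dy":0.072,"dz":0.035,"claw":-1}]' 55
python3 - <<'E'
from h import *
d=snap("wrist","pics/w25.png");s=manip.read_state()
b,m=blobs(d,(12,110,60),(32,255,255),5,(230,160,290,215));print(b,s["tcp_pos"],s["orientation"])
for c in cv2.findContours(m,0,1)[0]: print(cv2.minAreaRect(c))
for r in(198,200,202):print(d["img"][r,238:280,2].tolist())
cv2.imwrite("pics/w25c.png",cv2.resize(d["img"][150:250,185:335],None,fx=5,fy=5,interpolation=cv2.INTER_CUBIC))
E
```

```text
time_s: 69.08
tcp_pos: [0.521, 0.0302, 0.1937]
orientation: [0.002, 0.02, 1.0, 0.0]
wrist_force: [-0.2, 0.4, -1.6]
width: 0.318
gripper_force: 55.0
[([258.3, 177.2], [246, 171, 26, 12, 251]), ([258.1, 189.9], [247, 186, 24, 10, 191])] [0.52100013 0.03021148 0.19369673] [1.53171054e-03 2.04234788e-02 9.99790246e-01 6.06750180e-06]
((258.5, 190.5), (9.0, 23.0), 90.0)
((258.5, 176.5), (11.0, 25.0), 90.0)
[132, 133, 133, 132, 133, 131, 132, 128, 115, 98, 88, 83, 83, 84, 84, 84, 85, 85, 84, 83, 83, 82, 83, 84, 84, 83, 81, 81, 84, 97, 113, 127, 130, 131, 131, 131, 131, 131, 131, 130, 129, 131]
[136, 137, 137, 136, 137, 137, 135, 128, 115, 98, 88, 89, 87, 85, 81, 79, 78, 79, 78, 79, 79, 80, 84, 85, 86, 84, 85, 87, 90, 95, 113, 125, 131, 133, 131, 131, 130, 133, 132, 132, 132, 133]
[146, 147, 148, 146, 146, 145, 143, 139, 140, 142, 142, 142, 134, 116, 95, 81, 79, 80, 79, 79, 80, 80, 85, 86, 90, 100, 118, 134, 142, 141, 137, 134, 134, 132, 132, 132, 133, 133, 133, 132, 132, 132]
```

View pics/w25c.png

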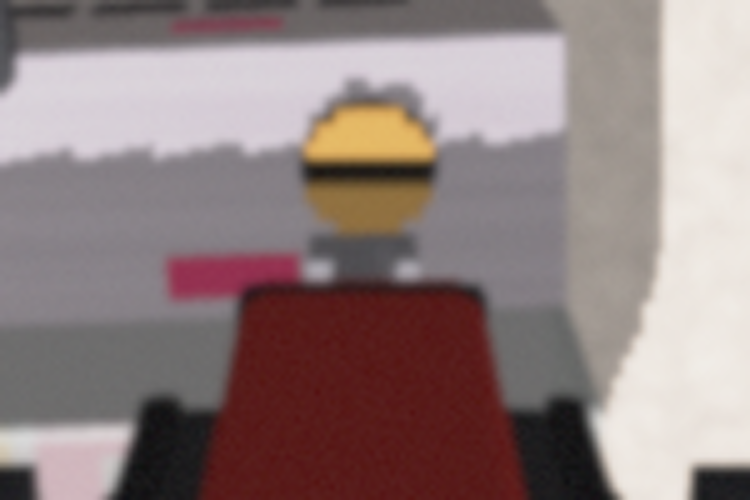

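The blade at (362,245) lies parallel to the slot at (370,170), and matches the view before the right-hand insertion. Inserting and turning.

```bash
python3 -m creep '[{"ax":0,"ay":0,"az":0,"dx":0,"dy":0.001,"dz":0.06,"claw":-1},{"ax":0,"ay":0,"az":0,"dx":0,"dy":0.001,"dz":0.12,"claw":-1},{"ax":0,"ay":0,"az":0,"dx":0,"dy":0.001,"dz":0.17,"claw":-1},{"ax":0,"ay":0,"az":0,"dx":0,"dy":0.001,"dz":0.19,"claw":-1},{"ax":0,"ay":0,"az":0,"dx":0,"dy":0.001,"dz":0.195,"claw":-1}]' 50
python3 -m creep '[{"ax":0,"ay":0,"az":0,"dx":0,"dy":0,"dz":0.005,"claw":-1},{"ax":0,"ay":0,"az":0,"dx":0,"dy":0,"dz":0.01,"claw":-1},{"ax":0,"ay":0,"az":0,"dx":0,"dy":0,"dz":0.01,"claw":-1},{"ax":0,"ay":0,"az":0,"dx":0,"dy":0,"dz":0.01,"claw":-1},{"ax":0,"ay":0,"az":0,"dx":0,"dy":0,"dz":0.01,"claw":-1}]' 50
```

```text
time_s: 69.75
tcp_pos: [0.521, 0.0306, 0.1542]
orientation: [0.001, 0.02, 1.0, 0.0]
wrist_force: [0.1, 0.1, -1.0]
width: 0.319
gripper_force: 50.0
time_s: 70.38
tcp_pos: [0.5211, 0.0306, 0.1527]
orientation: [0.002, 0.02, 1.0, 0.0]
wrist_force: [-0.5, -0.2, -1.9]
width: 0.321
gripper_force: 50.0
```

```bash
for i in 1 2; do python3 -m creep '[{"ax":0,"ay":0,"az":0.058,"dx":0.0003,"dy":-0.002,"dz":0,"claw":-1},{"ax":0,"ay":0,"az":0.116,"dx":0.001,"dy":-0.0045,"dz":0,"claw":-1},{"ax":0,"ay":0,"az":0.174,"dx":0.002,"dy":-0.0065,"dz":0,"claw":-1},{"ax":0,"ay":0,"az":0.232,"dx":0.0033,"dy":-0.0083,"dz":0,"claw":-1},{"ax":0,"ay":0,"az":0.29,"dx":0.0048,"dy":-0.0099,"dz":0,"claw":-1}]' 55; done
python3 -m creep '[{"ax":0,"ay":0,"az":0.015,"dx":0,"dy":0,"dz":0,"claw":-1},{"ax":0,"ay":0,"az":0.03,"dx":0,"dy":0,"dz":0,"claw":-1},{"ax":0,"ay":0,"az":0.03,"dx":0,"dy":0,"dz":0,"claw":-1},{"ax":0,"ay":0,"az":0.03,"dx":0,"dy":0,"dz":0,"claw":-1},{"ax":0,"ay":0,"az":0.03,"dx":0,"dy":0,"dz":0,"claw":-1}]' 55
python3 -c "
from cell import manip
print(manip.read_state()['wrist_torque'])"
python3 -m creep '[{"ax":0,"ay":0,"az":-0.03,"dx":0,"dy":0,"dz":0,"claw":-1},{"ax":0,"ay":0,"az":-0.03,"dx":0,"dy":0,"dz":-0.05,"claw":-1},{"ax":0,"ay":0,"az":-0.03,"dx":0,"dy":0,"dz":-0.1,"claw":-1},{"ax":0,"ay":0,"az":-0.03,"dx":0,"dy":0,"dz":-0.15,"claw":-1},{"ax":0,"ay":0,"az":-0.03,"dx":0,"dy":0,"dz":-0.2,"claw":-1}]' 55
python3 -m creep '[{"ax":0,"ay":0,"az":0,"dx":0,"dy":0,"dz":0,"claw":-1},{"ax":0,"ay":0,"az":0,"dx":0,"dy":0,"dz":0,"claw":-1},{"ax":0,"ay":0,"az":0,"dx":0,"dy":0,"dz":0,"claw":-1},{"ax":0,"ay":0,"az":0,"dx":0,"dy":0,"dz":0,"claw":-1},{"ax":0,"ay":0,"az":0,"dx":0,"dy":0,"dz":0,"claw":-1}]' 55
python3 - <<'E'
from h import *
d=snap("wrist","pics/w26.png");s=manip.read_state();o=rot(s["orientation"]).as_matrix()[:,0];print("yaw",np.degrees(np.arctan2(o[1],o[0])),s["tcp_pos"])
b,m=blobs(d,(12,110,60),(32,255,255),5,(230,155,290,215));print(b)
for c in cv2.findContours(m,0,1)[0]: print(cv2.minAreaRect(c))
go([.5189,-.390,.22],np.radians(51.2))
E
```

```text
time_s: 71.0
tcp_pos: [0.5194, 0.029, 0.1526]
orientation: [0.0, 0.46, 0.888, 0.001]
wrist_force: [-1.6, 1.0, -0.6]
width: 0.322
gripper_force: 55.0
time_s: 71.62
tcp_pos: [0.5172, 0.0288, 0.1525]
orientation: [0.0, 0.804, 0.595, 0.001]
wrist_force: [-1.2, 0.6, -0.6]
width: 0.317
gripper_force: 55.0
time_s: 72.25
tcp_pos: [0.5175, 0.0288, 0.1525]
orientation: [0.0, 0.829, 0.559, 0.001]
wrist_force: [-2.3, 2.5, 0.4]
width: 0.313
gripper_force: 55.0
[0.64043527 0.76597771 0.24878335]
time_s: 72.88
tcp_pos: [0.5181, 0.0281, 0.1937]
orientation: [0.001, 0.803, 0.597, 0.002]
wrist_force: [0.0, 0.0, -1.8]
width: 0.315
gripper_force: 55.0
time_s: 73.5
tcp_pos: [0.5177, 0.0282, 0.1924]
orientation: [0.001, 0.802, 0.597, 0.001]
wrist_force: [-0.5, -0.4, -2.0]
width: 0.318
gripper_force: 55.0
yaw 73.28523098743953 [0.51774057 0.02823884 0.19245203]
[([254.3, 178.4], [244, 172, 24, 15, 242]), ([257.9, 190.2], [246, 183, 24, 14, 217])]
((258.058837890625, 190.73532104492188), (10.671567916870117, 24.01102638244629), 75.96376037597656)
((254.25001525878906, 177.75001525878906), (11.700427055358887, 24.033309936523438), 71.56504821777344)
d [-2.001  0.607 -0.138] a [ 0.0008 -0.0004  0.1227]
```

Both screws are locked, with slots at about yaw 0 and torque well above friction against the stop. Returning the driver.

```bash
python3 -m creep '[{"ax":0,"ay":0,"az":0.06,"dx":-0.1,"dy":0.03,"dz":-0.14,"claw":-1},{"ax":0,"ay":0,"az":0.1227,"dx":-0.35,"dy":0.1,"dz":-0.14,"claw":-1},{"ax":0,"ay":0,"az":0.1227,"dx":-0.65,"dy":0.2,"dz":-0.14,"claw":-1},{"ax":0,"ay":0,"az":0.1227,"dx":-0.93,"dy":0.29,"dz":-0.14,"claw":-1},{"ax":0,"ay":0,"az":0.1227,"dx":-1,"dy":0.304,"dz":-0.14,"claw":-1}]' 50
python3 -m creep '[{"ax":0,"ay":0,"az":0,"dx":-0.2,"dy":0.16,"dz":0,"claw":-1},{"ax":0,"ay":0,"az":0,"dx":-0.4,"dy":0.32,"dz":0,"claw":-1},{"ax":0,"ay":0,"az":0,"dx":-0.6,"dy":0.48,"dz":0,"claw":-1},{"ax":0,"ay":0,"az":0,"dx":-0.75,"dy":0.6,"dz":0,"claw":-1},{"ax":0,"ay":0,"az":0,"dx":-0.75,"dy":0.6,"dz":0,"claw":-1}]' 50
python3 - <<'E'
from h import *
go([.5189,-.390,.2132],np.radians(51.2))
E
```

```text
time_s: 74.18
tcp_pos: [0.5175, -0.1858, 0.221]
orientation: [0.002, 0.903, 0.429, 0.001]
wrist_force: [0.3, 1.7, -2.4]
width: 0.318
gripper_force: 50.0
time_s: 74.8
tcp_pos: [0.5168, -0.3759, 0.2203]
orientation: [0.001, 0.903, 0.43, 0.0]
wrist_force: [0.8, -0.1, -1.3]
width: 0.318
gripper_force: 50.0
d [-0.048  0.053  0.036] a [ 0.0008  0.0001 -0.0014]
```

```bash
python3 -m creep '[{"ax":0,"ay":0,"az":-0.001,"dx":-0.048,"dy":0.053,"dz":0.036,"claw":-1},{"ax":0,"ay":0,"az":-0.001,"dx":-0.048,"dy":0.053,"dz":0.036,"claw":-1},{"ax":0,"ay":0,"az":-0.001,"dx":-0.048,"dy":0.053,"dz":0.036,"claw":-1},{"ax":0,"ay":0,"az":-0.001,"dx":-0.048,"dy":0.053,"dz":0.036,"claw":-1},{"ax":0,"ay":0,"az":-0.001,"dx":-0.048,"dy":0.053,"dz":0.036,"claw":-1}]' 50
python3 - <<'E'
from h import *
go([.5189,-.390,.100],np.radians(51.2))
E
```

```text
time_s: 75.42
tcp_pos: [0.5205, -0.3865, 0.2136]
orientation: [0.001, 0.901, 0.434, 0.002]
wrist_force: [-0.3, -0.3, -2.0]
width: 0.32
gripper_force: 50.0
d [-0.02   0.003  0.568] a [ 0.0008 -0.0007  0.0012]
```

```bash
python3 -m creep '[{"ax":0,"ay":0,"az":0.001,"dx":-0.016,"dy":0.002,"dz":0,"claw":-1},{"ax":0,"ay":0,"az":0.001,"dx":-0.016,"dy":0.002,"dz":0.1,"claw":-1},{"ax":0,"ay":0,"az":0.001,"dx":-0.016,"dy":0.002,"dz":0.2,"claw":-1},{"ax":0,"ay":0,"az":0.001,"dx":-0.016,"dy":0.002,"dz":0.3,"claw":-1},{"ax":0,"ay":0,"az":0.001,"dx":-0.016,"dy":0.002,"dz":0.35,"claw":-1}]' 50
python3 - <<'E'
from h import *
go([.5189,-.390,.0965],np.radians(51.2))
E
```

```text
time_s: 76.05
tcp_pos: [0.518, -0.3889, 0.1409]
orientation: [-0.001, 0.902, 0.432, 0.0]
wrist_force: [0.7, -0.5, -1.3]
width: 0.32
gripper_force: 50.0
d [-0.002  0.007  0.222] a [-0.0003 -0.0005  0.0001]
```

```bash
python3 -m creep '[{"ax":0,"ay":0,"az":0,"dx":-0.002,"dy":0.004,"dz":0.08,"claw":-1},{"ax":0,"ay":0,"az":0,"dx":-0.002,"dy":0.004,"dz":0.15,"claw":-1},{"ax":0,"ay":0,"az":0,"dx":-0.002,"dy":0.004,"dz":0.21,"claw":-1},{"ax":0,"ay":0,"az":0,"dx":-0.002,"dy":0.004,"dz":0.225,"claw":-1},{"ax":0,"ay":0,"az":0,"dx":-0.002,"dy":0.004,"dz":0.225,"claw":-1}]' 50
python3 -m creep '[{"ax":0,"ay":0,"az":0,"dx":0,"dy":0,"dz":0,"claw":-0.3},{"ax":0,"ay":0,"az":0,"dx":0,"dy":0,"dz":0,"claw":-0.25},{"ax":0,"ay":0,"az":0,"dx":0,"dy":0,"dz":0,"claw":0.2},{"ax":0,"ay":0,"az":0,"dx":0,"dy":0,"dz":0,"claw":0.3},{"ax":0,"ay":0,"az":0,"dx":0,"dy":0,"dz":0,"claw":0.3}]' 50
python3 -m creep '[{"ax":0,"ay":0,"az":0,"dx":0,"dy":0,"dz":-0.1,"claw":0.3},{"ax":0,"ay":0,"az":0,"dx":0,"dy":0,"dz":-0.3,"claw":0.3},{"ax":0,"ay":0,"az":0,"dx":0,"dy":0,"dz":-0.5,"claw":0.3},{"ax":0,"ay":0,"az":0,"dx":0,"dy":0,"dz":-0.75,"claw":0.3},{"ax":0,"ay":0,"az":0,"dx":0,"dy":0,"dz":-0.95,"claw":0.3}]' 50
python3 -m creep '[{"ax":0,"ay":0,"az":0,"dx":-0.25,"dy":-0.1,"dz":0,"claw":0.3},{"ax":0,"ay":0,"az":0,"dx":-0.5,"dy":-0.2,"dz":0,"claw":0.3},{"ax":0,"ay":0,"az":0,"dx":-0.7,"dy":-0.2,"dz":0,"claw":0.3},{"ax":0,"ay":0,"az":0,"dx":-0.7,"dy":-0.2,"dz":0,"claw":0.3},{"ax":0,"ay":0,"az":0,"dx":-0.7,"dy":-0.2,"dz":0,"claw":0.3}]' 50
python3 - <<'E'
from h import *
t=snap("top")["img"];s=snap("side")["img"]
a=cv2.resize(s[150:360,180:350],None,fx=2.4,fy=2.4,interpolation=cv2.INTER_CUBIC)
b=cv2.resize(t[140:270,225:430],None,fx=1.9,fy=1.9,interpolation=cv2.INTER_CUBIC)
o=np.zeros((504,800,3),np.uint8);o[:a.shape[0],:a.shape[1]]=a;o[:b.shape[0],408:408+b.shape[1]]=b[:,:392];cv2.imwrite("pics/end.png",o)
E
```

```text
time_s: 76.68
tcp_pos: [0.5194, -0.3907, 0.0985]
orientation: [0.001, 0.902, 0.432, 0.001]
wrist_force: [-0.5, 1.5, -2.1]
width: 0.318
gripper_force: 50.0
time_s: 77.3
tcp_pos: [0.5193, -0.3905, 0.0984]
orientation: [0.001, 0.902, 0.432, 0.001]
wrist_force: [-0.6, -0.5, -0.8]
width: 0.604
gripper_force: 0.0
time_s: 77.92
tcp_pos: [0.5187, -0.3912, 0.2923]
orientation: [0.002, 0.902, 0.432, 0.002]
wrist_force: [-0.6, -0.3, -0.1]
width: 0.651
gripper_force: 0.0
time_s: 78.55
tcp_pos: [0.4005, -0.4743, 0.2889]
orientation: [0.001, 0.902, 0.432, 0.002]
wrist_force: [0.0, 0.8, 0.1]
width: 0.647
gripper_force: 0.0
```

View pics/end.png

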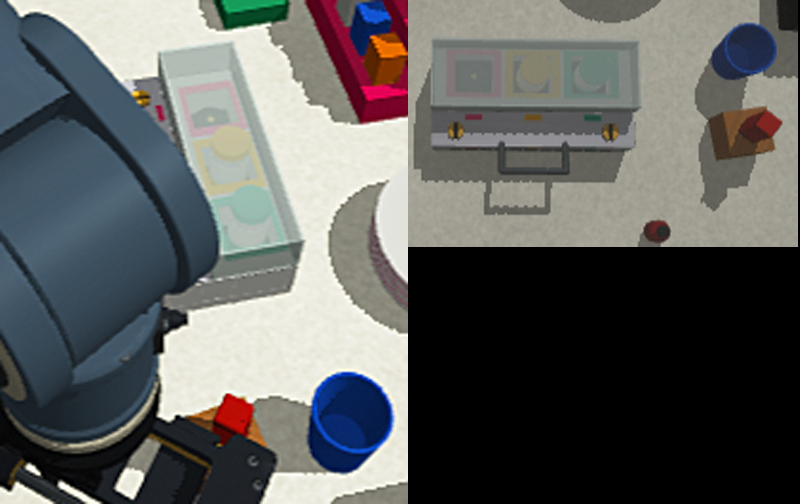

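The final view shows the hood closed over amber and mint, both seated upright, and both slots back in the locked direction. The driver stands in its stand at (762,125).

```bash
python3 -c "
from cell import manip
print(manip.job_done())"
```

```text
the job is handed in; nothing more can be done
None
```

I handed the job in at about 79 s: amber and mint (no rose was on the counter) are pressed to the stop in their own bays, the hood is closed, both screws are turned home and the driver is upright in its stand; the hand-in returned no verdict.

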